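# Aim the recording tablet and pack the finds in flip-cap tubes

### The arm

A 6-joint arm with a two-finger parallel gripper is mounted at the origin on the work surface. World frame = base frame: x ahead of the robot, y to its left, z up, the work surface at z = 0. Lengths are in m, angles in rad, forces in N, time in s.
With the tool pointing down it reaches from about 0.275 to 0.975 m from the base axis. Payload 8.4 kg.
Tool frame: the origin (TCP) lies midway between the tips of the shut fingers; the grasp point (between the pads) lies tcp_to_grasp behind it (tcp_to_grasp is the distance from the TCP to the grasp point, in m); z points along the fingers, y is the line along which they close (so a half turn about z gives the same grasp; the last joint's range is limited). The gripper opens to 92 mm and grips with 3 to 60 N. Pads are 20 mm wide; open, the fingers measure 128 mm over their backs; the gripper's body (75 mm by 189 mm) begins 69 mm behind the grasp point.
Start: joints at [-1.174, 0.353, 1.633, -0, 1.155, -0.002], TCP at [0.243, -0.576, 0.215] pointing down, gripper open.
Joint ranges: [-2.63, 2.63], [-0.92, 2.1], [0.06, 2.66], [-1.3, 4.44], [0, 2.69], [-3.02, 3.02]. Speed limits (rad/s): [2.22, 2.22, 2.79, 3.14, 3.14, 3.14].

### API

Orientations are given as a unit quaternion [w, x, y, z].
In Python, from rig import * gives the robot as it stands. The module is installed in compiled form; this text tells all that it offers.
- The arm moves only by the shell command python3 -m creep 'ROWS' [OPENING]. ROWS is JSON, a list of rows, each an object with "translation": the shift along the tool's x, y, z in m, a list of three; "dr": the turn, a rotation vector about the tool's x, y, z in rad, a list of three. In form: [{"translation": [tx, ty, tz], "dr": [rx, ry, rz]}, ...]. A call has exactly 5 rows; each row is the pose to reach, as a shift and turn from the pose commanded when the call began, along the tool's axes at that moment; what a row does not reach only later rows make up. A row lasts 1/12 s, in which the tool goes at most 41.7 mm and 7.16 degrees, less where a joint would pass 70% of its speed; a pose out of reach is approached as far as the arm can. A call with a gripper value outside its range is refused whole. OPENING is the finger opening in m, from 0 to 0.0919, set as the call begins (- or left out, the last holds). The fingers move at their own pace and stop on an object; the grip force is fixed at half the most. Time passes only in rows, so rows that repeat a pose let the fingers close, or fill a call up. It gives the time, the measured TCP pose, the force, the opening and the grip force at its end, in the units of the state.
- state(): the state, without advancing time (a new reading comes with each control period).
- read_camera(name): name is "scene" or "top" or "wrist"; returns the picture (400x640x3 uint8, red, green, blue); there is no depth.
- camera_model(name): a dict with "camera_matrix" (3x3 intrinsics, pixels), "extrinsics" (4x4, takes a point from world to camera coordinates); the wrist camera has in their place "hand_eye" (4x4, takes a point from camera to tool coordinates, whose origin is the TCP and whose axes are the flange's). Camera axes: x right, y up, looking along -z (the intrinsics and any distortion apply to the point x, -y, -z); pixel columns grow to the right and rows downward; lengths in m; the calibration is good to about 2 mm. A picture is of the moment at which its call begins: read the wrist's pose just before it. camera_model takes no time and is no camera call.
- job_done(): hands the job in; it is judged then, once.
Trained networks look in the newest picture that a camera, given by its name, has taken for a name from the list of things; names that differ only in an ending like _2 or _b are one class to them, and where a whole thing is asked for, a point or a joint stands for the part that bears it (a point fixed in the world has none). Each returns a list of dicts, best first, with "confidence" (0 to 1); they miss things now and then, are a little off and sometimes report something else, mostly with a low value. They report only what shows in the picture. A call takes as long as a camera call.
- recognise(camera, query): "location" ([x, y, z] in m, in world coordinates, good to about 4 mm: the middle of the surface that is visible of it).
The state is a dict: "time": time; "q": joint angles; "dq": joint speeds; "joint_efforts": joint torques, N m; "eef_pos": TCP position; "tool_rot": TCP orientation; "ft_force": force on the tool from outside, world axes, zero at the start; "wrist_torque": the same for the moment, N m; "gripper_width": finger opening in m; "grip_force": force on a finger pad.
Only numpy, scipy, OpenCV 4.12 (cv2) and the standard library are available. Lean on these libraries where they do the work, as an engineer would, in place of code of your own. Each camera call takes 0.05 s, during which the arm holds its last target. There are 200 camera calls.

### The job

First, before you touch the weights or caps, set up the recording tablet: swivel it until its screen squarely faces the middle of the tube rack, and lean it back 30 degrees from upright. Then, with the tablet left so, pack each brass weight that lies on the foam: stand it in the tube whose cap has the colour of its tag (flip the cap open, lower the weight in upright, foot down) and press the cap fully shut, so that all three caps are shut at the end; do not disturb the scale, the jar or the phone.

Things in the scene. Friction and masses are not known exactly. Their poses are not given: they have to be found in the camera images.
- swivel (a joint): turning joint of the tablet stand about its vertical axis, rad; 0 when the tablet faces straight over the red mark on the stand's foot, positive is counter-clockwise seen from above. Range -1.6 to 0.9. Friction (0.15 N m) keeps it where it is left.
- lean (a joint): tilt joint of the tablet, rad; 0 upright, positive leans back (top edge away from the screen side). Range -0.35 to 1.2. Friction (0.4 N m) keeps it where it is left.
- swivel_axis (a point): point on the tablet stand's vertical swivel axis where the tilt hinge crosses it, 55 mm above the table; its frame turns with the swivel (not with the tilt): z up, the screen faces along its -x, y runs along the hinge.
- tablet_top (a point): middle of the tablet's top edge, pinchable all along. The tablet is a black plate 200 mm wide (y), 140 mm high (z, from the tilt hinge at its lower edge, 55 mm above the table, to this point), 12 mm thick (x), blue screen on the -x side. Its aluminium foot is 150 mm in diameter, 16 mm high.
- rack_middle (a point): middle of the white tube rack (fixed), 50 mm above the table. Frame as the rack: the tubes stand in a row along its y, 84 mm apart; x is across. The rack is 80 by 270 mm and 50 mm high.
- foam: pink foam mat 240 by 160 mm, 6 mm thick, fixed; origin at the centre of its underside. The finds start on it.
- scale: bystander: black pocket scale 75 x 130 x 21 mm with a steel pan, loose; origin under its centre.
- jar: bystander: amber jar 60 mm in diameter, 85 mm high, loose; origin under its centre.
- phone: bystander: blue phone 150 x 72 x 9 mm, loose; origin under its centre.
- find_red: brass balance weight (a find) with a red tag band round its foot and a red dot on top, standing, 64 mm tall: foot 36 mm in diameter, 22 mm high, cone to 32 mm, stem 14 mm in diameter, cylindrical grip knob 20 mm in diameter from 44 mm to the top. About 120 g, bottom-heavy. Origin: centre of its underside, z up. May be absent.
- tube_red: clear tube with the red cap, fixed upright in the rack; origin: centre of its underside (12 mm above the table). Outside diameter 52, inside 46, height 74 mm, padded floor 6 mm above the origin. Cap hinge at x +28, z 75 mm, along y; the cap's tab points to -x. The weight fits with 5 mm all round. Fingers do not fit in beside its knob: let go with it well inside, it settles the last 30 mm.
- cap_red (a joint): hinge of the red cap, rad: 0 pressed shut, grows as it opens, stop at 1.95 (leaning back beyond upright). While open it stands up to about 165 mm above the table. Friction (0.05 N m) keeps it where it is left; it does not fall shut by itself.
- cap_red_fin (a point): grip point on the upright fin of the red cap (a 54 mm disc, 5 mm thick): 69 mm from the hinge along the cap, 22 mm above the cap's underside; with the cap shut, 41 mm from the tube's axis towards the tube's -x. Fin 8 mm thick (x), 20 mm wide (y; the tab below too), its top 9 mm above this point. Pinched across the 20 mm it pivots between the fingers as the cap swings.
- find_blue: brass balance weight (a find) with a blue tag band round its foot and a blue dot on top, standing, 64 mm tall: foot 36 mm in diameter, 22 mm high, cone to 32 mm, stem 14 mm in diameter, cylindrical grip knob 20 mm in diameter from 44 mm to the top. About 120 g, bottom-heavy. Origin: centre of its underside, z up. May be absent.
- tube_blue: clear tube with the blue cap, fixed upright in the rack; origin: centre of its underside (12 mm above the table). Outside diameter 52, inside 46, height 74 mm, padded floor 6 mm above the origin. Cap hinge at x +28, z 75 mm, along y; the cap's tab points to -x. The weight fits with 5 mm all round. Fingers do not fit in beside its knob: let go with it well inside, it settles the last 30 mm.
- cap_blue (a joint): hinge of the blue cap, rad: 0 pressed shut, grows as it opens, stop at 1.95 (leaning back beyond upright). While open it stands up to about 165 mm above the table. Friction (0.05 N m) keeps it where it is left; it does not fall shut by itself.
- cap_blue_fin (a point): grip point on the upright fin of the blue cap (a 54 mm disc, 5 mm thick): 69 mm from the hinge along the cap, 22 mm above the cap's underside; with the cap shut, 41 mm from the tube's axis towards the tube's -x. Fin 8 mm thick (x), 20 mm wide (y; the tab below too), its top 9 mm above this point. Pinched across the 20 mm it pivots between the fingers as the cap swings.
- find_green: brass balance weight (a find) with a green tag band round its foot and a green dot on top, standing, 64 mm tall: foot 36 mm in diameter, 22 mm high, cone to 32 mm, stem 14 mm in diameter, cylindrical grip knob 20 mm in diameter from 44 mm to the top. About 120 g, bottom-heavy. Origin: centre of its underside, z up. May be absent.
- tube_green: clear tube with the green cap, fixed upright in the rack; origin: centre of its underside (12 mm above the table). Outside diameter 52, inside 46, height 74 mm, padded floor 6 mm above the origin. Cap hinge at x +28, z 75 mm, along y; the cap's tab points to -x. The weight fits with 5 mm all round. Fingers do not fit in beside its knob: let go with it well inside, it settles the last 30 mm.
- cap_green (a joint): hinge of the green cap, rad: 0 pressed shut, grows as it opens, stop at 1.95 (leaning back beyond upright). While open it stands up to about 165 mm above the table. Friction (0.05 N m) keeps it where it is left; it does not fall shut by itself.
- cap_green_fin (a point): grip point on the upright fin of the green cap (a 54 mm disc, 5 mm thick): 69 mm from the hinge along the cap, 22 mm above the cap's underside; with the cap shut, 41 mm from the tube's axis towards the tube's -x. Fin 8 mm thick (x), 20 mm wide (y; the tab below too), its top 9 mm above this point. Pinched across the 20 mm it pivots between the fingers as the cap swings.

How it is judged:
On the way, in this order (a step that is already met when the one before it is completed fails the run):
1. the tablet faces the rack's middle and leans back 30 degrees, before any cap is opened or weight lifted (y of rack_middle in the frame of swivel_axis between -0.045 and 0.045 m and x of rack_middle in the frame of swivel_axis below -0.1 m and value of joint lean between 0.429 and 0.619 rad and value of joint each of cap_red, cap_blue, cap_green below 0.06 rad and height (world z) of each of find_red, find_blue, find_green below 0.014 m), for 0.3 s.
2. with the tablet so set, every weight present stands in the tube of its colour (y of rack_middle in the frame of swivel_axis between -0.045 and 0.045 m and x of rack_middle in the frame of swivel_axis below -0.1 m and value of joint lean between 0.429 and 0.619 rad and horizontal distance between find_red and tube_red below 0.015 m and z of find_red in the frame of tube_red between -0.005 and 0.02 m and horizontal distance between find_blue and tube_blue below 0.015 m and z of find_blue in the frame of tube_blue between -0.005 and 0.02 m and horizontal distance between find_green and tube_green below 0.015 m and z of find_green in the frame of tube_green between -0.005 and 0.02 m), for 0.2 s.
At the end, for the whole second after the job is handed in: Tablet leans back 30 degrees (within 5) and the rack's middle is within 45 mm of the line straight out of its screen; each weight present rests upright in the tube of its colour, underside under 20 mm above the tube's; all three caps shut within 0.06 rad (all of step 2 and value of joint each of cap_red, cap_blue, cap_green below 0.06 rad and linear speed of each of find_red, find_blue, find_green below 0.02 m/s and angle between each of find_red, find_blue, find_green's own z axis and vertical below 0.4 rad); the robot touches nothing.
It fails at once if the scale is pushed more than 30 mm (distance of scale from where it was at the start of the episode above 0.03 m).
It fails at once if the jar is pushed more than 30 mm (distance of jar from where it was at the start of the episode above 0.03 m).
It fails at once if the phone is pushed more than 30 mm (distance of phone from where it was at the start of the episode above 0.03 m).
Of find_red, find_blue, find_green only 2 to 3 are there at a start; the rules pass over those that are not, and their reading is None.
At some moment in a run one of find_red, find_blue, find_green may be knocked a few centimetres aside while the robot is not near it.
It also fails if it takes over 210 s, if anything falls off the work surface, if the arm or the gripper's body presses on something with over 40 N, if the wrist force passes 120 N, or if a joint passes its speed limit or range.

## Working session

There is one attempt and no reset: what is moved stays moved. The work goes in short steps, Python scripts to look and compute and a shell command to move; the robot and the scene stay as the last step left them, time stands still between calls to the robot, and variables do not carry over. Pictures are saved under pics/ and viewed, at most 14 in all, crops included, and the job is handed in when it is done.

```bash
mkdir -p pics; cat > h.py <<'E'
from rig import *
import numpy as np, cv2
from scipy.spatial.transform import Rotation as R
def Rt(s): 
    q=s["tool_rot"]; return R.from_quat([q[1],q[2],q[3],q[0]])
def save(c,n):
    im=read_camera(c); cv2.imwrite(f"pics/{n}.png",im[:,:,::-1]); return im
def proj(c,P):
    m=camera_model(c); E=np.array(m["extrinsics"]);K=np.array(m["camera_matrix"])
    p=E[:3,:3]@np.array(P)+E[:3,3]; p=p*[1,-1,-1]; u=K@p; return u[:2]/u[2]
E
python3 - <<'E'
from h import *
s=state(); print(s["eef_pos"],s["tool_rot"],s["time"]); 
try: print(tcp_to_grasp)
except Exception as e: print(e)
for c in("scene","top"):
    m=camera_model(c); print(c,{k:np.round(v,3).tolist() if not isinstance(v,str) else v for k,v in m.items()})
    save(c,c+"0")
    for q in ["swivel_axis","tablet_top","rack_middle","foam","scale","jar","phone"]+[a+b+e for b in("red","blue","green") for a,e in(("find_",""),("tube_",""),("cap_",""),("cap_","_fin"))]:
        try: print(q,[(np.round(d["location"],3).tolist(),round(d["confidence"],2)) for d in recognise(c,q)[:2]])
        except Exception as e: print(q,e)
m=camera_model("wrist");print(m)
print(state()["time"])
E
```

```text
[ 0.24252033 -0.57546782  0.21385646] [-6.93847089e-04  9.80179060e-01  1.98112369e-01 -1.34268572e-04] 0.0
0.0187
scene {'camera_matrix': [[363.176, 0.0, 322.099], [0.0, 363.176, 195.672], [0.0, 0.0, 1.0]], 'extrinsics': [[-0.368, 0.93, -0.014, 0.22], [-0.778, -0.3, 0.553, 0.335], [0.51, 0.214, 0.833, -1.145], [0.0, 0.0, 0.0, 1.0]]}
swivel_axis [([0.558, 0.246, 0.178], 0.62), ([0.57, 0.251, 0.192], 0.45)]
tablet_top [([0.569, 0.249, 0.19], 0.74)]
rack_middle [([0.533, -0.217, 0.011], 0.69), ([0.569, 0.25, 0.191], 0.35)]
foam [([0.567, 0.023, 0.002], 0.63)]
scale [([0.777, -0.046, 0.016], 0.74)]
jar [([0.762, 0.149, 0.083], 0.75)]
phone [([0.341, 0.189, 0.011], 0.77)]
find_red [([0.48, 0.047, 0.032], 0.77)]
tube_red [([0.501, -0.148, 0.092], 0.67), ([0.494, -0.154, 0.092], 0.21)]
cap_red [([0.493, -0.158, 0.089], 0.84)]
cap_red_fin [([0.494, -0.154, 0.091], 0.72), ([0.559, 0.246, 0.175], 0.55)]
find_blue [([0.542, 0.011, 0.033], 0.82)]
tube_blue [([0.505, -0.23, 0.086], 0.83), ([0.489, -0.157, 0.091], 0.51)]
cap_blue [([0.497, -0.239, 0.088], 0.7), ([0.533, -0.218, 0.009], 0.45)]
cap
[... 1527 characters left out ...]
 0.034], 0.53)]
cap_green [([0.504, -0.324, 0.092], 0.89), ([0.498, -0.238, 0.093], 0.53)]
cap_green_fin [([0.506, -0.324, 0.094], 0.58), ([0.503, -0.316, 0.092], 0.32)]
{'camera_matrix': array([[283.1178916 ,   0.        , 325.03079401],
       [  0.        , 283.1178916 , 202.83250808],
       [  0.        ,   0.        ,   1.        ]]), 'hand_eye': array([[-1.58875936e-03,  9.69442747e-01,  2.45312527e-01,
         6.84053481e-02],
       [ 9.99998479e-01,  1.36361581e-03,  1.08763091e-03,
        -1.60769763e-03],
       [ 7.19883853e-04,  2.45313882e-01, -9.69443439e-01,
        -1.68658193e-01],
       [ 0.00000000e+00,  0.00000000e+00,  0.00000000e+00,
         1.00000000e+00]])}
2.0
```

View pics/top0.png

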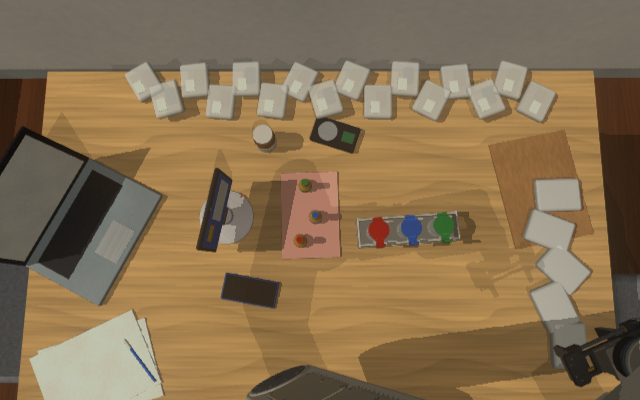

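View pics/scene0.png

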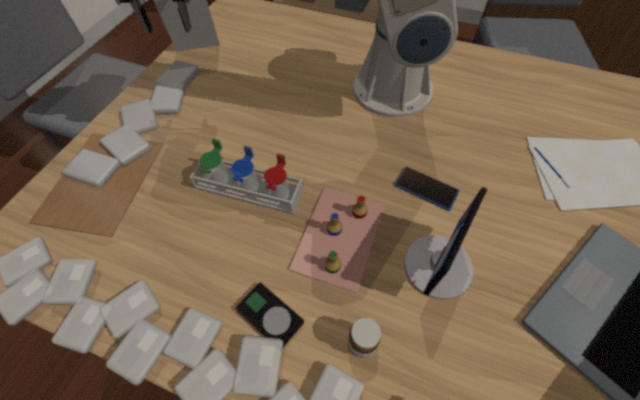

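```bash
python3 - <<'E'
from h import *
a=cv2.imread("pics/top0.png")[155:265,175:285]; b=cv2.imread("pics/scene0.png")[180:305,385:510]; c=cv2.imread("pics/top0.png")[200:260,345:480]
f=lambda i,w,h:cv2.resize(i,(w,h),interpolation=cv2.INTER_CUBIC)
o=np.hstack([f(a,400,400),f(b,400,400)]); o=np.vstack([o,f(c,450,200) if 0 else cv2.copyMakeBorder(f(c,450,200),0,0,0,350,0)])
cv2.imwrite("pics/crop1.png",o)
print(proj("top",[0.5,0.2,0.016]))
E
```

```text
[245.87897439 229.94985909]
```

View pics/crop1.png

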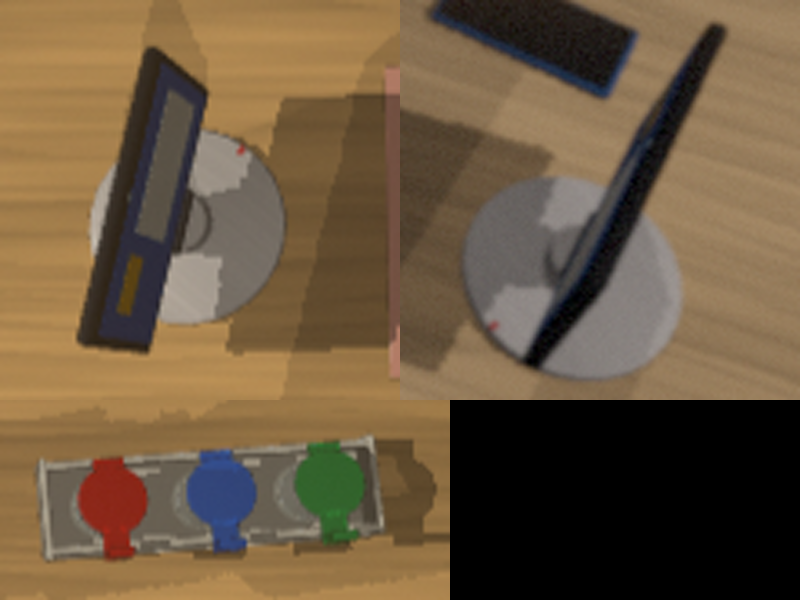

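```bash
cat > fit.py <<'E'
from h import *
from scipy.optimize import least_squares
def tabpts(p,loc):
    cx,cy,psi,lean=p  # psi: world heading of swivel frame +x (away from screen)
    r=R.from_euler("z",psi)*R.from_euler("y",lean)
    return r.apply(loc)+[cx,cy,.055]
def fitTab(px,loc,foot,cam="top",x0=(.53,.25,1.4,.4)):
    f=lambda p: np.r_[np.concatenate([proj(cam,P)-q for P,q in zip(tabpts(p,loc),px)]), proj(cam,[p[0],p[1],.016])-foot]
    r=least_squares(f,x0); return r.x,r.fun
E
python3 - <<'E'
from fit import *
c=lambda u,v:(175+u/3.636,155+v/3.636)
loc=np.array([[.006,-.1,.14],[.006,.1,.14],[-.006,-.1,0],[-.006,.1,0]])
print("hinge y dir: psi~77deg -> y axis points to world -x.. ; right-top px = ?")
for order in ([0,1,2,3],[1,0,3,2]):
    px=[c(150,47),c(80,340),c(207,95),c(150,350)]
    p,f=fitTab(px,loc[order],np.array(c(188,228)))
    print(order,np.round(p,4),np.round(f,1)); 
    if np.abs(f).max()<8: P=p
print("scene proj",[np.round((proj("scene",x)-[385,180])*3.2) for x in tabpts(P,loc)])
# triangulate discs
def tri(a,b):
    A=[];
    for cam,u in(("top",a),("scene",b)):
        m=camera_model(cam);E=np.diag([1,-1,-1])@np.array(m["extrinsics"])[:3];M=np.array(m["camera_matrix"])@E
        A+=[u[0]*M[2]-M[0],u[1]*M[2]-M[1]]
    A=np.array(A);return np.linalg.lstsq(A[:,:3],-A[:,3],rcond=None)[0]
hs={"red":lambda h:(h<8)|(h>172),"green":lambda h:(h>50)&(h<75),"blue":lambda h:(h>105)&(h<122)}
box={"top":(360,205,460,250),"scene":(190,130,300,210)}
for k in hs:
    o={}
    for cam in box:
        im=cv2.imread(f"pics/{cam}0.png");h=cv2.cvtColor(im,cv2.COLOR_BGR2HSV);x0,y0,x1,y1=box[cam]
        m=(hs[k](h[...,0])&(h[...,1]>110)&(h[...,2]>50)).astype(np.uint8);M=np.zeros_like(m);M[y0:y1,x0:x1]=m[y0:y1,x0:x1]
        M=cv2.resize(M,None,fx=4,fy=4);d=cv2.distanceTransform(M,cv2.DIST_L2,5);ys,xs=np.where(d>d.max()-.8);o[cam]=(xs.mean()/4,ys.mean()/4)
    print(k,o,np.round(tri(o["top"],o["scene"]),4))
E
```

```text
hinge y dir: psi~77deg -> y axis points to world -x.. ; right-top px = ?
[0, 1, 2, 3] [ 5.3640e-01  2.5650e-01  1.3786e+00 -9.0000e-04] [-0.1 -0.5 -0.2  1.5  1.1 -1.7  0.1  1.3 -0.9 -1. ]
[1, 0, 3, 2] [ 0.5349  0.2486  4.5203 -0.1438] [-0.1 -0.4 -0.2  1.5 -0.3 -1.9 -1.3  1.   1.9 -0.4]
scene proj [array([326.,  23.]), array([200., 290.]), array([242., 132.]), array([126., 368.])]
red {'top': (np.float64(378.75), np.float64(229.91666666666666)), 'scene': (np.float64(275.01785714285717), np.float64(176.16071428571428))} [ 0.4956 -0.1561  0.0894]
green {'top': (np.float64(443.94444444444446), np.float64(224.97222222222223)), 'scene': (np.float64(212.85714285714286), np.float64(159.14285714285714))} [ 0.5072 -0.3203  0.0935]
blue {'top': (np.float64(411.25), np.float64(227.625)), 'scene': (np.float64(242.52083333333334), np.float64(167.91666666666666))} [ 0.5017 -0.2393  0.0897]
```

```bash
cat > go.py <<'E'
# usage: go.py x y z heading_of_tool_y_deg [tilt_deg: tool z swings toward -toolY-heading...]
from h import *
import sys
def tool(head,tilt=0):
    a=np.radians(head); y=np.array([np.cos(a),np.sin(a),0]); z=np.array([0,0,-1.])
    M=np.column_stack([np.cross(y,z),y,z]); return R.from_matrix(M)*R.from_rotvec([np.radians(tilt),0,0])
def delta(pos,rot):
    s=state(); r=Rt(s)
    return np.round(r.inv().apply(np.array(pos)-s["eef_pos"]),3).tolist(), np.round((r.inv()*rot).as_rotvec(),3).tolist()
if __name__=="__main__":
    v=list(map(float,sys.argv[1:])); s=state()
    print(*delta(v[:3],tool(*v[3:])),"at",np.round(s["eef_pos"],3),"q6",np.round(s["q"][5],2),"t",round(s["time"],2))
E
python3 go.py 0.535 0.257 0.32 79
```

```text
[0.593, -0.654, -0.105] [-0.0, -0.0, -2.551] at [ 0.243 -0.576  0.215] q6 -0.0 t 2.0
```

```bash
python3 -m creep '[{"translation":[0.1,-0.1,-0.105],"dr":[0,0,-0.6]},{"translation":[0.2,-0.2,-0.105],"dr":[0,0,-0.6]},{"translation":[0.2,-0.2,-0.105],"dr":[0,0,-0.6]},{"translation":[0.2,-0.2,-0.105],"dr":[0,0,-0.6]},{"translation":[0.2,-0.2,-0.105],"dr":[0,0,-0.6]}]' 0.0919; python3 go.py 0.535 0.257 0.32 79
```

```text
time: 2.42
eef_pos: [0.3153, -0.3964, 0.291]
tool_rot: [0.0, 0.876, 0.481, 0.0]
ft_force: [1.4, -1.4, 0.3]
gripper_width: 0.0919
grip_force: 0.0
[0.669, -0.165, -0.029] [0.0, 0.0, -1.945] at [ 0.315 -0.396  0.291] q6 -0.34 t 2.42
```

```bash
python3 -m creep '[{"translation":[0.669,-0.165,-0.029],"dr":[0,0,-1.945]},{"translation":[0.669,-0.165,-0.029],"dr":[0,0,-1.945]},{"translation":[0.669,-0.165,-0.029],"dr":[0,0,-1.945]},{"translation":[0.669,-0.165,-0.029],"dr":[0,0,-1.945]},{"translation":[0.669,-0.165,-0.029],"dr":[0,0,-1.945]}]' >/dev/null; python3 go.py 0.535 0.257 0.32 79
```

```text
[0.447, 0.179, -0.02] [0.0, 0.001, -1.32] at [ 0.383 -0.199  0.3  ] q6 -0.54 t 2.83
```

```bash
sed -n 1,1p /dev/null
python3 -m creep '[{"translation":[0.447,0.179,-0.02],"dr":[0,0,-1.32]},{"translation":[0.447,0.179,-0.02],"dr":[0,0,-1.32]},{"translation":[0.447,0.179,-0.02],"dr":[0,0,-1.32]},{"translation":[0.447,0.179,-0.02],"dr":[0,0,-1.32]},{"translation":[0.447,0.179,-0.02],"dr":[0,0,-1.32]}]' >/dev/null; python3 go.py 0.535 0.257 0.32 79
```

```text
[0.147, 0.23, -0.012] [0.0, 0.001, -0.695] at [ 0.45  -0.002  0.308] q6 -0.69 t 3.25
```

```bash
python3 -m creep '[{"translation":[0.147,0.23,-0.012],"dr":[0,0,-0.695]},{"translation":[0.147,0.23,-0.012],"dr":[0,0,-0.695]},{"translation":[0.147,0.23,-0.012],"dr":[0,0,-0.695]},{"translation":[0.147,0.23,-0.012],"dr":[0,0,-0.695]},{"translation":[0.147,0.23,-0.012],"dr":[0,0,-0.695]}]' >/dev/null; python3 go.py 0.535 0.257 0.32 79
```

```text
[-0.002, 0.064, -0.003] [0.0, 0.0, -0.069] at [0.516 0.196 0.317] q6 -0.95 t 3.67
```

```bash
python3 -m creep '[{"translation":[-0.002,0.064,-0.003],"dr":[0,0,-0.069]},{"translation":[-0.002,0.064,-0.003],"dr":[0,0,-0.069]},{"translation":[-0.002,0.064,-0.003],"dr":[0,0,-0.069]},{"translation":[-0.002,0.064,-0.003],"dr":[0,0,-0.069]},{"translation":[-0.002,0.064,-0.003],"dr":[0,0,-0.069]}]' >/dev/null; cat >> h.py <<'E'
def wproj(s,P):
    m=camera_model("wrist");H=np.array(m["hand_eye"]);K=np.array(m["camera_matrix"])
    p=Rt(s).inv().apply(np.array(P)-s["eef_pos"]); p=H[:3,:3].T@(p-H[:3,3])*[1,-1,-1]; u=K@p; return u[:2]/u[2]
def wray(s,px,z):
    m=camera_model("wrist");H=np.array(m["hand_eye"]);K=np.array(m["camera_matrix"])
    d=np.linalg.inv(K)@[px[0],px[1],1]; d=Rt(s).apply(H[:3,:3]@(d*[1,-1,-1])); o=Rt(s).apply(H[:3,3])+s["eef_pos"]; return o+d*(z-o[2])/d[2]
E
python3 - <<'E'
from fit import *
s=state(); save("wrist","w1"); print(s["eef_pos"],s["tool_rot"])
print([(np.round(d["location"],3),round(d["confidence"],2)) for d in recognise("wrist","tablet_top")])
for p in tabpts((.5364,.2565,1.3786,0),np.array([[.006,-.1,.14],[.006,.1,.14],[-.006,-.1,.14],[-.006,.1,.14]])): print(wproj(s,p))
E
```

```text
[0.53438281 0.25367173 0.31970938] [-2.85366188e-04  9.92795060e-02  9.95059454e-01 -4.26766289e-04]
[(array([0.526, 0.259, 0.192]), 0.92)]
[332.74311121 284.75723871]
[332.39859407 101.05813148]
[322.31839103 284.82879056]
[320.15685932 101.16673099]
```

View pics/w1.png

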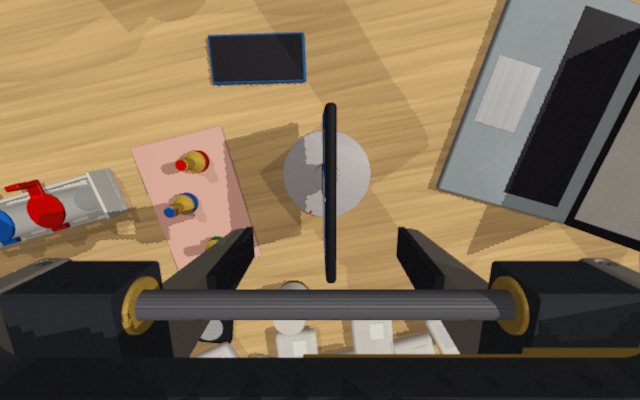

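```bash
python3 - <<'E'
from h import *
s=state()
f=wray(s,(327.5,173),.016); a=wray(s,(330,103),.195); b=wray(s,(331,282),.195)
print(f,a,b,np.linalg.norm(a-b)); d=a-b; print("psi",np.degrees(np.arctan2(-d[0],d[1]))%360, np.degrees(np.arctan2(d[1],d[0])))
m=(a+b)/2;n=np.array([np.cos(np.radians(79)),np.sin(np.radians(79))]);print("offset along n",n@(m-f)[:2], m)
E
python3 go.py 0.537 0.261 0.164 79
```

```text
[0.53307273 0.25877234 0.016     ] [0.44087407 0.27848458 0.195     ] [0.6322644  0.24137063 0.195     ] 0.19495564463449064
psi 79.02554920049607 169.0255492004961
offset along n 0.0018012076120981421 [0.53656924 0.25992761 0.195     ]
[-0.001, 0.008, 0.156] [-0.0, -0.0, -0.008] at [0.534 0.253 0.32 ] q6 -0.93 t 4.18
```

```bash
python3 -m creep '[{"translation":[-0.001,0.008,0.04],"dr":[0,0,0]},{"translation":[-0.001,0.008,0.08],"dr":[0,0,0]},{"translation":[-0.001,0.008,0.12],"dr":[0,0,0]},{"translation":[-0.001,0.008,0.156],"dr":[0,0,0]},{"translation":[-0.001,0.008,0.156],"dr":[0,0,0]}]' ; python3 -m creep '[{"translation":[0,0,0],"dr":[0,0,0]},{"translation":[0,0,0],"dr":[0,0,0]},{"translation":[0,0,0],"dr":[0,0,0]},{"translation":[0,0,0],"dr":[0,0,0]},{"translation":[0,0,0],"dr":[0,0,0]}]' 0.0
```

```text
time: 4.6
eef_pos: [0.5332, 0.2588, 0.1577]
tool_rot: [-0.004, 0.1, 0.995, -0.003]
ft_force: [-1.1, 0.1, 0.4]
gripper_width: 0.092
grip_force: 0.0
time: 5.02
eef_pos: [0.5383, 0.2625, 0.166]
tool_rot: [0.001, 0.099, 0.995, 0.001]
ft_force: [-0.9, 0.5, -0.0]
gripper_width: 0.0608
grip_force: 0.0
```

```bash
python3 -m creep '[{"translation":[0,0,0],"dr":[0,0,0]},{"translation":[0,0,0],"dr":[0,0,0]},{"translation":[0,0,0],"dr":[0,0,0]},{"translation":[0,0,0],"dr":[0,0,0]},{"translation":[0,0,0],"dr":[0,0,0]}]' ; python3 -m creep '[{"translation":[0,0,0],"dr":[0,0,0]},{"translation":[0,0,0],"dr":[0,0,0]},{"translation":[0,0,0],"dr":[0,0,0]},{"translation":[0,0,0],"dr":[0,0,0]},{"translation":[0,0,0],"dr":[0,0,0]}]'
```

```text
time: 5.43
eef_pos: [0.5373, 0.2621, 0.1639]
tool_rot: [-0.0, 0.099, 0.995, -0.0]
ft_force: [-0.3, 0.5, 0.2]
gripper_width: 0.0276
grip_force: 0.0
time: 5.85
eef_pos: [0.5371, 0.2614, 0.1638]
tool_rot: [-0.0, 0.099, 0.995, -0.001]
ft_force: [-1.0, -5.4, 3.2]
gripper_width: 0.0128
grip_force: 30.1
```

```bash
cat > arc.py <<'E'
from h import *
import sys
dpsi,dl,n=np.radians(float(sys.argv[1])),float(sys.argv[2]),int(sys.argv[3])
ax=np.array([.535,.2575,.055]); psi=np.radians(float(sys.argv[4]))
s=state();r0=Rt(s);p0=np.array(s["eef_pos"])
for i in range(1,n+1):
    k=i/n; h=np.array([-np.sin(psi),np.cos(psi),0])
    W=R.from_rotvec([0,0,k*dpsi])*R.from_rotvec(h*k*dl)
    p=W.apply(p0-ax)+ax
    print('{"translation":%s,"dr":%s},'%(np.round(r0.inv().apply(p-p0),4).tolist(),np.round((r0.inv()*W*r0).as_rotvec(),3).tolist()))
E
python3 arc.py 7.1 0.514 10 79
```

```text
{"translation":[0.0002, 0.0056, 0.0004],"dr":[0.051, -0.001, -0.012]},
{"translation":[0.0005, 0.0112, 0.001],"dr":[0.103, -0.002, -0.025]},
{"translation":[0.0009, 0.0167, 0.0019],"dr":[0.154, -0.004, -0.037]},
{"translation":[0.0015, 0.0222, 0.0031],"dr":[0.206, -0.006, -0.049]},
{"translation":[0.0021, 0.0275, 0.0046],"dr":[0.257, -0.01, -0.062]},
{"translation":[0.003, 0.0328, 0.0064],"dr":[0.308, -0.014, -0.074]},
{"translation":[0.0039, 0.038, 0.0084],"dr":[0.359, -0.018, -0.086]},
{"translation":[0.005, 0.043, 0.0107],"dr":[0.411, -0.023, -0.098]},
{"translation":[0.0061, 0.0479, 0.0133],"dr":[0.462, -0.029, -0.109]},
{"translation":[0.0074, 0.0527, 0.0161],"dr":[0.513, -0.035, -0.121]},
```

```bash
python3 -m creep '[{"translation":[0.0002,0.0056,0.0004],"dr":[0.051,-0.001,-0.012]},{"translation":[0.0005,0.0112,0.001],"dr":[0.103,-0.002,-0.025]},{"translation":[0.0009,0.0167,0.0019],"dr":[0.154,-0.004,-0.037]},{"translation":[0.0015,0.0222,0.0031],"dr":[0.206,-0.006,-0.049]},{"translation":[0.0021,0.0275,0.0046],"dr":[0.257,-0.01,-0.062]}]'; python3 arc.py 3.55 0.257 5 82.55
```

```text
time: 6.27
eef_pos: [0.5404, 0.2878, 0.159]
tool_rot: [-0.008, 0.068, 0.989, -0.131]
ft_force: [0.9, -9.5, -2.7]
gripper_width: 0.012
grip_force: 29.8
{"translation":[0.0005, 0.0056, 0.0003],"dr":[0.051, -0.004, -0.012]},
{"translation":[0.0011, 0.0111, 0.0008],"dr":[0.103, -0.008, -0.024]},
{"translation":[0.0018, 0.0166, 0.0017],"dr":[0.154, -0.013, -0.035]},
{"translation":[0.0027, 0.0221, 0.0028],"dr":[0.205, -0.019, -0.046]},
{"translation":[0.0037, 0.0274, 0.0042],"dr":[0.257, -0.025, -0.057]},
```

```bash
python3 -m creep '[{"translation":[0.0005,0.0056,0.0003],"dr":[0.051,-0.004,-0.012]},{"translation":[0.0011,0.0111,0.0008],"dr":[0.103,-0.008,-0.024]},{"translation":[0.0018,0.0166,0.0017],"dr":[0.154,-0.013,-0.035]},{"translation":[0.0027,0.0221,0.0028],"dr":[0.205,-0.019,-0.046]},{"translation":[0.0037,0.0274,0.0042],"dr":[0.257,-0.025,-0.057]}]'>/dev/null;  python3 -m creep '[{"translation":[0,0,0],"dr":[0,0,0]},{"translation":[0,0,0],"dr":[0,0,0]},{"translation":[0,0,0],"dr":[0,0,0]},{"translation":[0,0,0],"dr":[0,0,0]},{"translation":[0,0,0],"dr":[0,0,0]}]'; python3 - <<'E'
from h import *
M=Rt(state()).as_matrix(); print(M); x=-M[:,0] ; z=-M[:,2]
print("lean",np.arccos(z[2]),"psi",np.degrees(np.arctan2(M[1,0],M[0,0]))+90)
E
```

```text
time: 7.1
eef_pos: [0.5396, 0.3138, 0.1469]
tool_rot: [-0.009, 0.036, 0.966, -0.255]
ft_force: [-0.1, -7.5, -7.5]
gripper_width: 0.0123
grip_force: 29.9
[[-0.99721003  0.06543526 -0.03592177]
 [ 0.0746394   0.86728087 -0.49219189]
 [-0.00105244 -0.49349987 -0.86974523]]
lean 0.5161104848550238 psi 265.71949430717154
```

```bash
python3 -m creep '[{"translation":[0,0,0],"dr":[0,0,0]},{"translation":[0,0,0],"dr":[0,0,0]},{"translation":[0,0,0],"dr":[0,0,0]},{"translation":[0,0,0],"dr":[0,0,0]},{"translation":[0,0,0],"dr":[0,0,0]}]' 0.0919 >/dev/null;  python3 -m creep '[{"translation":[0,0,-0.03],"dr":[0,0,0]},{"translation":[0,0,-0.06],"dr":[0,0,0]},{"translation":[0,0,-0.1],"dr":[0,0,0]},{"translation":[0,0,-0.14],"dr":[0,0,0]},{"translation":[0,0,-0.15],"dr":[0,0,0]}]'; python3 go.py 0.45 0.05 0.33 94
```

```text
time: 7.93
eef_pos: [0.5467, 0.3926, 0.2848]
tool_rot: [-0.005, 0.036, 0.967, -0.251]
ft_force: [1.4, -0.3, 0.5]
gripper_width: 0.0772
grip_force: 0.0
[0.071, -0.327, 0.129] [-0.507, -0.027, -0.142] at [0.547 0.393 0.285] q6 -0.7 t 7.93
```

```bash
python3 -m creep '[{"translation":[0.07,-0.32,0.12],"dr":[-0.507,-0.027,-0.142]},{"translation":[0.07,-0.32,0.12],"dr":[-0.507,-0.027,-0.142]},{"translation":[0.07,-0.32,0.12],"dr":[-0.507,-0.027,-0.142]},{"translation":[0.07,-0.32,0.12],"dr":[-0.507,-0.027,-0.142]},{"translation":[0.07,-0.32,0.12],"dr":[-0.507,-0.027,-0.142]}]' 0.0919; python3 go.py 0.5 0.03 0.33 94
```

```text
time: 8.35
eef_pos: [0.4877, 0.1883, 0.3112]
tool_rot: [-0.001, -0.035, 0.999, -0.0]
ft_force: [1.8, 0.1, 0.3]
gripper_width: 0.0917
grip_force: 0.0
[-0.001, -0.159, -0.019] [-0.0, -0.003, -0.0] at [0.488 0.188 0.311] q6 -1.28 t 8.35
```

```bash
python3 -m creep '[{"translation":[0,-0.159,-0.019],"dr":[0,0,0]},{"translation":[0,-0.159,-0.019],"dr":[0,0,0]},{"translation":[0,-0.159,-0.019],"dr":[0,0,0]},{"translation":[0,-0.159,-0.019],"dr":[0,0,0]},{"translation":[0,-0.159,-0.019],"dr":[0,0,0]}]' >/dev/null; cat > look.py <<'E'
from h import *
import sys
def rec(cam,qs):
    for q in qs:
        d=[(np.round(d["location"],3).tolist(),round(d["confidence"],2)) for d in recognise(cam,q)[:2]]; print(cam,q,d)
hs={"red":lambda h:(h<8)|(h>172),"green":lambda h:(h>50)&(h<75),"blue":lambda h:(h>105)&(h<122)}
def blobs(im,k,amin=15):
    h=cv2.cvtColor(im,cv2.COLOR_RGB2HSV); m=(hs[k](h[...,0])&(h[...,1]>110)&(h[...,2]>60)).astype(np.uint8)
    n,l,st,c=cv2.connectedComponentsWithStats(m); return [(st[i].tolist(),c[i].round(1).tolist()) for i in range(1,n) if st[i][4]>=amin]
E
python3 - <<'E'
from look import *
s=state(); im=save("wrist","w2"); print(s["eef_pos"])
for k in hs: print(k,blobs(im,k))
rec("wrist",["find_red","find_blue","find_green"])
save("top","top1"); a=cv2.imread("pics/top1.png")[155:265,175:285]
cv2.imwrite("pics/w2b.png",np.vstack([cv2.imread("pics/w2.png")[:350], cv2.copyMakeBorder(cv2.resize(a,(250,250)),0,0,0,390,0)]))
E
```

```text
[0.50008395 0.02711645 0.33146908]
red [([182, 138, 38, 53, 1379], [200.1, 165.5]), ([337, 156, 10, 10, 84], [341.4, 160.6])]
green [([57, 140, 49, 52, 1387], [85.2, 165.9]), ([319, 232, 17, 6, 29], [327.3, 234.0]), ([323, 250, 9, 9, 66], [327.1, 254.0])]
blue [([381, 46, 100, 67, 479], [423.4, 81.4]), ([119, 139, 44, 53, 1378], [142.6, 166.0]), ([455, 153, 130, 128, 6790], [519.8, 201.9]), ([308, 197, 10, 9, 76], [312.4, 201.0])]
wrist find_red [([0.47, 0.046, 0.028], 0.68), ([0.527, 0.018, 0.005], 0.19)]
wrist find_blue [([0.499, -0.24, 0.09], 0.69), ([0.535, 0.01, 0.038], 0.67)]
wrist find_green [([0.619, 0.033, 0.032], 0.62), ([0.498, -0.238, 0.089], 0.53)]
```

View pics/w2b.png

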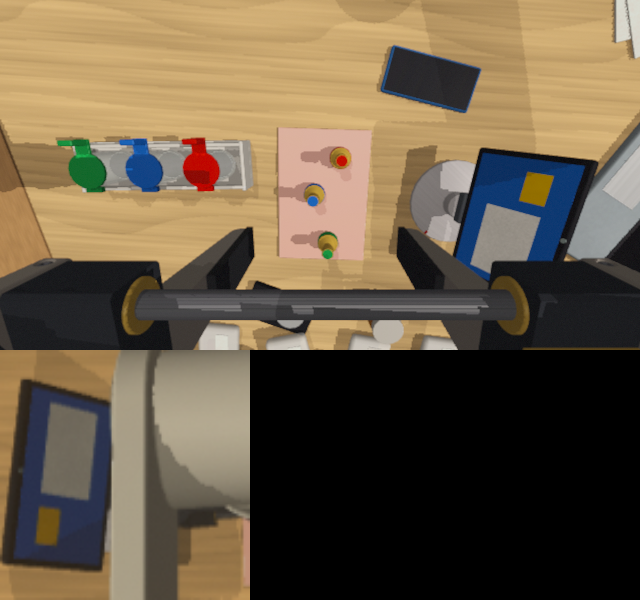

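```bash
python3 - <<'E'
from fit import *
s=state()
for k,p in dict(red=(341.4,160.6),blue=(312.4,201),green=(327.1,254)).items(): print(k,np.round(wray(s,p,.070),4))
for psi in (84.7,85.7,86.7):
  print([np.round(wproj(s,x)).tolist() for x in tabpts((.535,.2575,np.radians(psi),.52),np.array([[-.006,.1,.14],[-.006,.1,0],[.006,.1,.14]]))], wproj(s,(.535,.2575,.016)))
im=cv2.imread("pics/top0.png")[:,:,::-1]
from look import blobs
for k in("red","blue","green"): print(k,[b for b in blobs(im,k,4) if 280<b[1][0]<345])
E
```

```text
red [0.4691 0.056  0.07  ]
blue [0.5345 0.016  0.07  ]
green [0.6215 0.0451 0.07  ]
[[594.0, 161.0], [477.0, 147.0], [598.0, 162.0]] [451.4087672  203.48100916]
[[593.0, 160.0], [476.0, 147.0], [597.0, 161.0]] [451.4087672  203.48100916]
[[592.0, 159.0], [475.0, 146.0], [596.0, 160.0]] [451.4087672  203.48100916]
red [([296, 237, 7, 6, 28], [299.0, 239.5])]
blue [([312, 212, 6, 5, 24], [314.7, 214.2])]
green [([302, 180, 5, 4, 18], [303.8, 181.5])]
```

```bash
cat >> h.py <<'E'
def tray(c,px,z):
    m=camera_model(c);E=np.array(m["extrinsics"]);K=np.array(m["camera_matrix"])
    d=E[:3,:3].T@((np.linalg.inv(K)@[px[0],px[1],1])*[1,-1,-1]); o=-E[:3,:3].T@E[:3,3]; return o+d*(z-o[2])/d[2]
E
python3 - <<'E'
from look import *
for z in (.05,.07,.09):print([np.round(tray("top",p,z)[:2],4).tolist() for p in((299,239.5),(314.7,214.2),(303.8,181.5))])
s=state(); print(s["eef_pos"])
im=save("wrist","w3")
for k in hs: print(k,[(b[1],[wray(s,b[1],z)[:2].round(4).tolist() for z in(.05,.07,.09)]) for b in blobs(im,k) if 270<b[1][0]<380])
E
python3 go.py 0.48 -0.2 0.3 94
```

```text
[[0.4723, 0.0519], [0.54, 0.0105], [0.6289, 0.0404]]
[[0.4712, 0.0507], [0.5377, 0.01], [0.6252, 0.0394]]
[[0.4701, 0.0496], [0.5355, 0.0096], [0.6214, 0.0385]]
[0.49959799 0.03334582 0.33010172]
red [([336.8, 161.2], [[0.4723, 0.05], [0.4705, 0.0492], [0.4687, 0.0483]])]
green [([322.9, 234.8], [[0.5963, 0.0363], [0.589, 0.036], [0.5816, 0.0358]]), ([322.8, 254.8], [[0.6323, 0.0385], [0.6234, 0.0382], [0.6145, 0.0378]])]
blue [([307.6, 201.4], [[0.5405, 0.0076], [0.5357, 0.0086], [0.5308, 0.0097]])]
[0.036, -0.231, 0.032] [-0.006, -0.007, 0.0] at [0.5   0.034 0.33 ] q6 -1.57 t 9.07
```

```bash
python3 -m creep '[{"translation":[0.02,-0.27,0.03],"dr":[0,0,0]},{"translation":[0.02,-0.27,0.03],"dr":[0,0,0]},{"translation":[0.02,-0.27,0.03],"dr":[0,0,0]},{"translation":[0.02,-0.27,0.03],"dr":[0,0,0]},{"translation":[0.02,-0.27,0.03],"dr":[0,0,0]}]' >/dev/null;  python3 -m creep '[{"translation":[0,-0.065,0],"dr":[0,0,0]},{"translation":[0,-0.065,0],"dr":[0,0,0]},{"translation":[0,-0.065,0],"dr":[0,0,0]},{"translation":[0,-0.065,0],"dr":[0,0,0]},{"translation":[0,-0.065,0],"dr":[0,0,0]}]' >/dev/null; python3 - <<'E'
from look import *
import time
s=state(); print(s["eef_pos"])
im=save("wrist","w4")
print([(b[0],b[1],wray(s,b[1],.092)[:2].round(4).tolist()) for k in hs for b in blobs(im,k,300)])
for n,c in dict(red=(.4956,-.1548),blue=(.5015,-.2386),green=(.5074,-.3224)).items():
    f=np.array(c)+[-.0409,-.0029]; print(n,"disc",wproj(s,[*c,.092]).round(),"fin top",wproj(s,[*f,.118]).round(),"finbase",wproj(s,[*f,.09]).round())
save("top","top2"); a=cv2.imread("pics/top2.png")[155:265,175:285]
cv2.imwrite("pics/w4b.png",np.vstack([cv2.imread("pics/w4.png")[:260], cv2.copyMakeBorder(cv2.resize(a,(330,330),interpolation=cv2.INTER_CUBIC),0,0,0,310,0)]))
E
```

```text
[ 0.50314498 -0.23828108  0.30885782]
[([366, 150, 39, 55, 1476], [385.0, 178.9], [0.4897, -0.1563]), ([245, 150, 38, 55, 1415], [263.3, 179.5], [0.502, -0.3232]), ([550, 53, 89, 70, 452], [580.4, 94.8], [0.3647, 0.08]), ([306, 150, 38, 55, 1387], [324.2, 179.7], [0.4965, -0.2395])]
red disc [386. 183.] fin top [391. 154.] finbase [387. 153.]
blue disc [325. 183.] fin top [324. 155.] finbase [325. 153.]
green disc [264. 183.] fin top [258. 155.] finbase [262. 153.]
```

View pics/w4b.png

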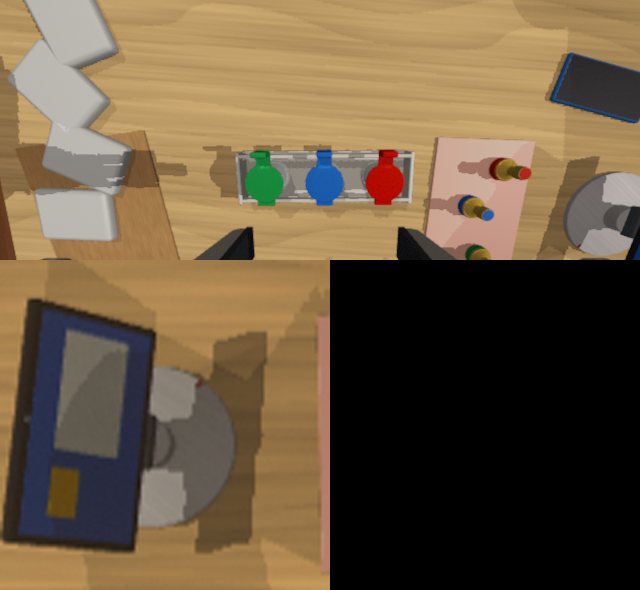

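```bash
python3 - <<'E'
from fit import *
c=lambda u,v:(175+u/3,155+v/3)
loc=np.array([[.006,-.1,.14],[.006,.1,.14],[-.006,-.1,0],[-.006,.1,0]])
px=[c(34,39),c(5,281),c(155,72),c(133,290)]
p,f=fitTab(px,loc,np.array(c(150,187)),x0=(.535,.257,1.5,.5)); print(np.round(p,3),np.degrees(p[2]),np.round(f,1))
ps=p[2]; d=np.array([.5015,-.2386])-p[:2]; print("y rack",-np.sin(ps)*d[0]+np.cos(ps)*d[1],"x",np.cos(ps)*d[0]+np.sin(ps)*d[1])
E
python3 go.py 0.4547 -0.1577 0.16 94
```

```text
[0.536 0.259 1.503 0.467] 86.10313542157401 [-0.1 -1.   0.   0.8  0.3 -0.6  0.1  1.3 -0.3 -0.6]
y rack 0.0008192148131480129 x -0.4991947080968248
[0.042, 0.084, 0.149] [-0.006, -0.007, 0.001] at [ 0.503 -0.238  0.309] q6 -2.08 t 10.0
```

```bash
python3 - <<'E'
from fit import *
from go import tool
q=tool(94).as_quat(); s={"eef_pos":np.array([.4996,.0333,.3301]),"tool_rot":[q[3],q[0],q[1],q[2]]}
im=cv2.imread("pics/w3.png")[130:300,400:640]; o=cv2.resize(im,None,fx=3,fy=3,interpolation=cv2.INTER_CUBIC); outs=[o]
c=((255,255,255),(0,255,255),(0,0,255))
for l,cc in zip((.45,.52,.59),c):
    pts=tabpts((.5355,.258,np.radians(86),l),np.array([[-.006,-.1,.14],[-.006,.1,.14],[-.006,.1,0],[-.006,-.1,0]]))
    uv=np.array([wproj(s,x) for x in pts]); print(l,uv.round(1).tolist())
    cv2.polylines(o,[((uv-[400,130])*3).astype(np.int32)],True,cc,1)
cv2.imwrite("pics/tab.png",o)
E
```

```text
0.45 [[530.2, 315.3], [586.7, 158.6], [474.5, 145.6], [443.4, 264.4]]
0.52 [[534.6, 314.1], [590.9, 159.3], [474.8, 145.6], [443.6, 264.6]]
0.59 [[538.3, 312.6], [594.3, 160.0], [475.0, 145.6], [443.8, 264.7]]
```

View pics/tab.png

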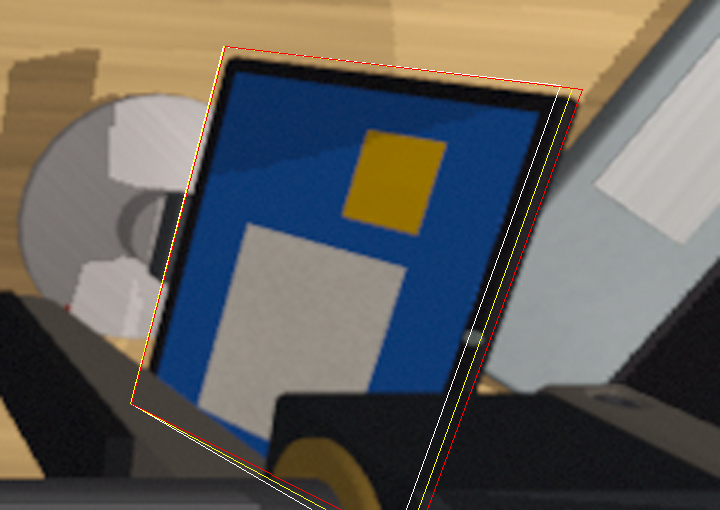

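```bash
python3 - <<'E'
from fit import *
c=lambda u,v:(175+u/3,155+v/3)
loc=np.array([[.005,-.0975,.1385],[.005,.0975,.1385],[-.005,-.0975,0.002],[-.005,.0975,0.002]])
px=[c(34,39),c(5,281),c(155,72),c(133,290)]
p,f=fitTab(px,loc,np.array(c(150,187)),x0=(.535,.257,1.5,.5)); print(np.round(p,3),np.round(f,1))
E
python3 go.py 0.4547 -0.1577 0.16 94
```

```text
[0.536 0.258 1.501 0.498] [-0.1  0.2  0.2 -0.3 -0.   0.3 -0.2  0.3  0.2 -0.5]
[0.042, 0.084, 0.149] [-0.006, -0.007, 0.001] at [ 0.503 -0.238  0.309] q6 -2.08 t 10.0
```

```bash
python3 -m creep '[{"translation":[0.042,0.084,0.149],"dr":[-0.006,-0.007,0]},{"translation":[0.042,0.084,0.149],"dr":[-0.006,-0.007,0]},{"translation":[0.042,0.084,0.149],"dr":[-0.006,-0.007,0]},{"translation":[0.042,0.084,0.149],"dr":[-0.006,-0.007,0]},{"translation":[0.042,0.084,0.149],"dr":[-0.006,-0.007,0]}]' 0.045; python3 -m creep '[{"translation":[0,0,0],"dr":[0,0,0]},{"translation":[0,0,0],"dr":[0,0,0]},{"translation":[0,0,0],"dr":[0,0,0]},{"translation":[0,0,0],"dr":[0,0,0]},{"translation":[0,0,0],"dr":[0,0,0]}]'; python3 go.py .4547 -.1577 .091 94
```

```text
time: 10.42
eef_pos: [0.4493, -0.1554, 0.1556]
tool_rot: [-0.004, -0.035, 0.999, 0.002]
ft_force: [-1.0, 0.8, -0.8]
gripper_width: 0.0608
grip_force: 0.0
time: 10.83
eef_pos: [0.4559, -0.1607, 0.1615]
tool_rot: [0.002, -0.034, 0.999, -0.001]
ft_force: [-0.3, -0.3, -0.8]
gripper_width: 0.0449
grip_force: 0.0
[0.001, 0.003, 0.071] [-0.002, 0.003, -0.002] at [ 0.456 -0.161  0.162] q6 -1.98 t 10.83
```

```bash
python3 -m creep '[{"translation":[0,0.001,0.03],"dr":[0,0,0]},{"translation":[0,0.001,0.055],"dr":[0,0,0]},{"translation":[0,0.001,0.07],"dr":[0,0,0]},{"translation":[0,0.001,0.07],"dr":[0,0,0]},{"translation":[0,0.001,0.07],"dr":[0,0,0]}]' ; python3 -m creep '[{"translation":[0,0,0],"dr":[0,0,0]},{"translation":[0,0,0],"dr":[0,0,0]},{"translation":[0,0,0],"dr":[0,0,0]},{"translation":[0,0,0],"dr":[0,0,0]},{"translation":[0,0,0],"dr":[0,0,0]}]' 0.0; cat > cap.py <<'E'
# rows along the cap arc from angle a to b (tool heading 94, x=-tube x)
from h import *
import sys
a,b,n=float(sys.argv[1]),float(sys.argv[2]),int(sys.argv[3])
f=lambda t:np.array([-.069*np.cos(t)+.022*np.sin(t),.069*np.sin(t)+.022*np.cos(t)])
for i in range(1,n+1):
    d=f(a+(b-a)*i/n)-f(a); print('{"translation":[%.4f,0,%.4f],"dr":[0,0,0]}'%(-d[0],-d[1]),end=",")
print()
E
python3 cap.py 0 0.75 5; python3 cap.py 0.75 1.4 5;python3 cap.py 1.4 1.8 5;python3 cap.py 1.8 1.2 5;python3 cap.py 1.2 0.6 5;python3 cap.py 0.6 0 5
```

```text
time: 11.25
eef_pos: [0.4545, -0.1592, 0.0902]
tool_rot: [-0.0, -0.034, 0.999, -0.0]
ft_force: [0.3, -0.5, 0.2]
gripper_width: 0.0449
grip_force: 0.0
time: 11.67
eef_pos: [0.455, -0.1599, 0.091]
tool_rot: [0.001, -0.035, 0.999, -0.001]
ft_force: [-1.7, -5.1, 3.0]
gripper_width: 0.0197
grip_force: 30.0
{"translation":[-0.0041,0,-0.0101],"dr":[0,0,0]},{"translation":[-0.0096,0,-0.0194],"dr":[0,0,0]},{"translation":[-0.0164,0,-0.0278],"dr":[0,0,0]},{"translation":[-0.0245,0,-0.0351],"dr":[0,0,0]},{"translation":[-0.0335,0,-0.0411],"dr":[0,0,0]},
{"translation":[-0.0085,0,-0.0041],"dr":[0,0,0]},{"translation":[-0.0174,0,-0.0070],"dr":[0,0,0]},{"translation":[-0.0267,0,-0.0088],"dr":[0,0,0]},{"translation":[-0.0361,0,-0.0093],"dr":[0,0,0]},{"translation":[-0.0454,0,-0.0086],"dr":[0,0,0]},
{"translation":[-0.0057,0,0.0010],"dr":[0,0,0]},{"translation":[-0.0113,0,0.0025],"dr":[0,0,0]},{"translation":[-0.0168,0,0.0044],"dr":[0,0,0]},{"translation":[-0.0221,0,0.0068],"dr":[0,0,0]},{"translation":[-0.0271,0,0.0095],"dr":[0,0,0]},
{"translation":[0.0077,0,-0.0040],"dr":[0,0,0]},{"translation":[0.0158,0,-0.0070],"dr":[0,0,0]},{"translation":[0.0243,0,-0.0091],"dr":[0,0,0]},{"translation":[0.0329,0,-0.0101],"dr":[0,0,0]},{"translation":[0.0416,0,-0.0101],"dr":[0,0,0]},
{"translation":[0.0086,0,0.0011],"dr":[0,0,0]},{"translation":[0.0171,0,0.0031],"dr":[0,0,0]},{"translation":[0.0252,0,0.0062],"dr":[0,0,0]},{"translation":[0.0329,0,0.0102],"dr":[0,0,0]},{"translation":[0.0400,0,0.0152],"dr":[0,0,0]},
{"translation":[0.0065,0,0.0057],"dr":[0,0,0]},{"translation":[0.0123,0,0.0122],"dr":[0,0,0]},{"translation":[0.0173,0,0.0193],"dr":[0,0,0]},{"translation":[0.0213,0,0.0270],"dr":[0,0,0]},{"translation":[0.0245,0,0.0351],"dr":[0,0,0]},
```

```bash
python3 -m creep '[{"translation":[-0.0041,0,-0.0101],"dr":[0,0,0]},{"translation":[-0.0096,0,-0.0194],"dr":[0,0,0]},{"translation":[-0.0164,0,-0.0278],"dr":[0,0,0]},{"translation":[-0.0245,0,-0.0351],"dr":[0,0,0]},{"translation":[-0.0335,0,-0.0411],"dr":[0,0,0]}]'; python3 -m creep '[{"translation":[-0.0085,0,-0.0041],"dr":[0,0,0]},{"translation":[-0.0174,0,-0.0070],"dr":[0,0,0]},{"translation":[-0.0267,0,-0.0088],"dr":[0,0,0]},{"translation":[-0.0361,0,-0.0093],"dr":[0,0,0]},{"translation":[-0.0454,0,-0.0086],"dr":[0,0,0]}]'; python3 -m creep '[{"translation":[-0.0057,0,0.0010],"dr":[0,0,0]},{"translation":[-0.0113,0,0.0025],"dr":[0,0,0]},{"translation":[-0.0168,0,0.0044],"dr":[0,0,0]},{"translation":[-0.0221,0,0.0068],"dr":[0,0,0]},{"translation":[-0.0271,0,0.0095],"dr":[0,0,0]}]'
```

```text
time: 12.08
eef_pos: [0.486, -0.1574, 0.1315]
tool_rot: [-0.002, -0.035, 0.999, -0.001]
ft_force: [-4.8, -6.9, -1.4]
gripper_width: 0.0193
grip_force: 30.0
time: 12.5
eef_pos: [0.5332, -0.1541, 0.1409]
tool_rot: [0.0, -0.034, 0.999, -0.001]
ft_force: [-3.7, -2.6, 4.1]
gripper_width: 0.0193
grip_force: 30.0
time: 12.92
eef_pos: [0.5614, -0.1521, 0.1317]
tool_rot: [0.001, -0.034, 0.999, -0.001]
ft_force: [-0.4, -1.0, 6.6]
gripper_width: 0.0194
grip_force: 30.0
```

```bash
python3 -m creep '[{"translation":[0,0,0],"dr":[0,0,0]},{"translation":[0,0,0],"dr":[0,0,0]},{"translation":[0,0,0],"dr":[0,0,0]},{"translation":[0,0,-0.02],"dr":[0,0,0]},{"translation":[0,0,-0.06],"dr":[0,0,0]}]' 0.045;python3 -m creep '[{"translation":[0,0,-0.04],"dr":[0,0,0]},{"translation":[0,0,-0.08],"dr":[0,0,0]},{"translation":[0.03,0.03,-0.1],"dr":[0,0,0]},{"translation":[0.06,0.06,-0.1],"dr":[0,0,0]},{"translation":[0.09,0.1,-0.1],"dr":[0,0,0]}]' 0.06; python3 go.py 0.471 0.05 0.2 94
```

```text
time: 13.33
eef_pos: [0.5566, -0.1507, 0.1867]
tool_rot: [-0.004, -0.034, 0.999, 0.001]
ft_force: [0.9, 0.5, 0.3]
gripper_width: 0.0451
grip_force: 0.0
time: 13.75
eef_pos: [0.4716, -0.0681, 0.2916]
tool_rot: [0.001, -0.033, 0.999, -0.0]
ft_force: [0.4, 0.5, 0.3]
gripper_width: 0.0597
grip_force: 0.0
[-0.007, 0.118, 0.092] [-0.001, 0.003, -0.003] at [ 0.472 -0.068  0.292] q6 -1.78 t 13.75
```

```bash
python3 -m creep '[{"translation":[-0.007,0.118,0.092],"dr":[0,0,0]},{"translation":[-0.007,0.118,0.092],"dr":[0,0,0]},{"translation":[-0.007,0.118,0.092],"dr":[0,0,0]},{"translation":[-0.007,0.118,0.092],"dr":[0,0,0]},{"translation":[-0.007,0.118,0.092],"dr":[0,0,0]}]' >/dev/null;python3 -m creep '[{"translation":[0,0,0],"dr":[0,0,0]},{"translation":[0,0,0],"dr":[0,0,0]},{"translation":[0,0,0],"dr":[0,0,0]},{"translation":[0,0,0],"dr":[0,0,0]},{"translation":[0,0,0],"dr":[0,0,0]}]'; python3 - <<'E'
from look import *
s=state(); im=save("wrist","w5")
for k in hs: print(k,[(b[1],b[0][4],wray(s,b[1],.07)[:2].round(4).tolist()) for b in blobs(im,k)])
E
python3 go.py 0.471 0.05 0.045 94
```

```text
time: 14.58
eef_pos: [0.472, 0.0491, 0.1989]
tool_rot: [0.001, -0.034, 0.999, -0.0]
ft_force: [1.0, -0.0, -1.1]
gripper_width: 0.0598
grip_force: 0.0
red [([322.8, 174.8], 48, [0.4475, 0.0466]), ([323.9, 196.2], 161, [0.4706, 0.0493]), ([107.9, 255.6], 1922, [0.5557, -0.1912])]
green [([309.4, 284.3], 103, [0.5769, 0.0392]), ([306.4, 321.6], 47, [0.6273, 0.0382])]
blue [([439.5, 85.4], 720, [0.352, 0.1552]), ([37.8, 204.1], 2918, [0.4997, -0.2598]), ([557.1, 225.9], 6632, [0.4872, 0.3087]), ([293.5, 223.3], 68, [0.5033, 0.0178]), ([634.9, 257.6], 265, [0.5188, 0.4072]), ([284.4, 249.9], 147, [0.5356, 0.0087])]
[0.001, 0.001, 0.154] [-0.0, 0.001, -0.003] at [0.472 0.049 0.199] q6 -1.54 t 14.63
```

```bash
python3 -m creep '[{"translation":[0.001,0,0.04],"dr":[0,0,0]},{"translation":[0.001,0,0.08],"dr":[0,0,0]},{"translation":[0.001,0,0.12],"dr":[0,0,0]},{"translation":[0.001,0,0.145],"dr":[0,0,0]},{"translation":[0.001,0,0.154],"dr":[0,0,0]}]';python3 -m creep '[{"translation":[0,0,0],"dr":[0,0,0]},{"translation":[0,0,0],"dr":[0,0,0]},{"translation":[0,0,0],"dr":[0,0,0]},{"translation":[0,0,0],"dr":[0,0,0]},{"translation":[0,0,0],"dr":[0,0,0]}]' 0;python3 -m creep '[{"translation":[0,0,0],"dr":[0,0,0]},{"translation":[0,0,0],"dr":[0,0,0]},{"translation":[0,0,0],"dr":[0,0,0]},{"translation":[0,0,0],"dr":[0,0,0]},{"translation":[0,0,0],"dr":[0,0,0]}]'; python3 go.py 0.4956 -0.1548 0.25 94
```

```text
time: 15.05
eef_pos: [0.4683, 0.0492, 0.041]
tool_rot: [-0.002, -0.034, 0.999, -0.0]
ft_force: [-0.8, -0.5, -0.2]
gripper_width: 0.0598
grip_force: 0.0
time: 15.47
eef_pos: [0.4718, 0.0499, 0.0456]
tool_rot: [0.002, -0.034, 0.999, -0.0]
ft_force: [-0.2, 0.3, 1.0]
gripper_width: 0.0287
grip_force: 0.0
time: 15.88
eef_pos: [0.4713, 0.0499, 0.0448]
tool_rot: [0.001, -0.034, 0.999, -0.0]
ft_force: [-0.5, -0.5, 6.6]
gripper_width: 0.019
grip_force: 30.0
[-0.011, -0.206, -0.205] [-0.0, 0.002, -0.001] at [0.471 0.05  0.045] q6 -1.54 t 15.88
```

```bash
python3 -m creep '[{"translation":[0,0,-0.03],"dr":[0,0,0]},{"translation":[0,0,-0.07],"dr":[0,0,0]},{"translation":[0,0,-0.11],"dr":[0,0,0]},{"translation":[0,0,-0.15],"dr":[0,0,0]},{"translation":[0,-0.03,-0.18],"dr":[0,0,0]}]';python3 -m creep '[{"translation":[-0.011,-0.03,-0.025],"dr":[0,0,0]},{"translation":[-0.011,-0.07,-0.025],"dr":[0,0,0]},{"translation":[-0.011,-0.11,-0.025],"dr":[0,0,0]},{"translation":[-0.011,-0.15,-0.025],"dr":[0,0,0]},{"translation":[-0.011,-0.177,-0.025],"dr":[0,0,0]}]';python3 -m creep '[{"translation":[0,0,0],"dr":[0,0,0]},{"translation":[0,0,0],"dr":[0,0,0]},{"translation":[0,0,0],"dr":[0,0,0]},{"translation":[0,0,0],"dr":[0,0,0]},{"translation":[0,0,0],"dr":[0,0,0]}]'; python3 go.py 0.4956 -0.1562 0.15 94
python3 - <<'E'
from look import *
s=state(); save("wrist","w6"); a=cv2.imread("pics/w6.png")
for z in (.086,):
  c=np.array([[.4956+.023*np.cos(t),-.1562+.023*np.sin(t),z] for t in np.linspace(0,6.28,60)])
  cv2.polylines(a,[np.array([wproj(s,x) for x in c]).astype(np.int32)],True,(255,0,255),1)
cv2.imwrite("pics/w6b.png",a)
E
```

```text
time: 16.3
eef_pos: [0.473, 0.023, 0.2269]
tool_rot: [0.001, -0.035, 0.999, 0.001]
ft_force: [1.4, 0.4, -1.0]
gripper_width: 0.0193
grip_force: 30.0
time: 16.72
eef_pos: [0.4953, -0.1583, 0.2489]
tool_rot: [0.0, -0.034, 0.999, -0.001]
ft_force: [-0.4, 0.4, -1.9]
gripper_width: 0.0194
grip_force: 30.0
time: 17.13
eef_pos: [0.4955, -0.1542, 0.2486]
tool_rot: [0.0, -0.035, 0.999, -0.0]
ft_force: [0.2, 0.7, -1.2]
gripper_width: 0.0189
grip_force: 30.0
[0.0, -0.002, 0.099] [-0.0, 0.0, 0.0] at [ 0.496 -0.154  0.249] q6 -1.95 t 17.13
```

View pics/w6b.png

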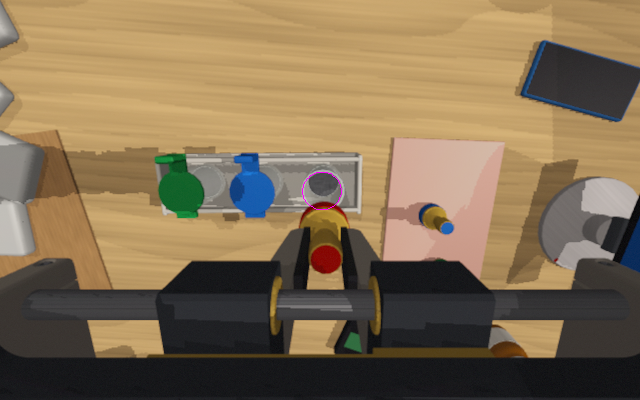

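```bash
python3 -m creep '[{"translation":[0,-0.002,0.02],"dr":[0,0,0]},{"translation":[0,-0.002,0.05],"dr":[0,0,0]},{"translation":[0,-0.002,0.08],"dr":[0,0,0]},{"translation":[0,-0.002,0.1],"dr":[0,0,0]},{"translation":[0,-0.002,0.1],"dr":[0,0,0]}]';python3 -m creep '[{"translation":[0,0,0.01],"dr":[0,0,0]},{"translation":[0,0,0.025],"dr":[0,0,0]},{"translation":[0,0,0.04],"dr":[0,0,0]},{"translation":[0,0,0.057],"dr":[0,0,0]},{"translation":[0,0,0.057],"dr":[0,0,0]}]';python3 -m creep '[{"translation":[0,0,0],"dr":[0,0,0]},{"translation":[0,0,0],"dr":[0,0,0]},{"translation":[0,0,0],"dr":[0,0,0]},{"translation":[0,0,0],"dr":[0,0,0]},{"translation":[0,0,0],"dr":[0,0,0]}]'
```

```text
time: 17.6
eef_pos: [0.4932, -0.1557, 0.145]
tool_rot: [-0.003, -0.035, 0.999, 0.001]
ft_force: [-0.8, 0.2, -1.4]
gripper_width: 0.0192
grip_force: 30.0
time: 18.02
eef_pos: [0.4952, -0.1569, 0.0904]
tool_rot: [-0.001, -0.034, 0.999, 0.0]
ft_force: [-1.0, 0.2, -0.7]
gripper_width: 0.0188
grip_force: 30.0
time: 18.43
eef_pos: [0.4964, -0.1576, 0.0925]
tool_rot: [0.001, -0.034, 0.999, -0.0]
ft_force: [0.4, -0.5, -1.0]
gripper_width: 0.0192
grip_force: 30.0
```

```bash
python3 -m creep '[{"translation":[0,0,0],"dr":[0,0,0]},{"translation":[0,0,0],"dr":[0,0,0]},{"translation":[0,0,0],"dr":[0,0,0]},{"translation":[0,0,0],"dr":[0,0,0]},{"translation":[0,0,0],"dr":[0,0,0]}]' 0.045;python3 -m creep '[{"translation":[0,0,-0.03],"dr":[0,0,0]},{"translation":[0,0,-0.07],"dr":[0,0,0]},{"translation":[0,0,-0.11],"dr":[0,0,0]},{"translation":[0,0,-0.11],"dr":[0,0,0]},{"translation":[0,0,-0.11],"dr":[0,0,0]}]'; python3 - <<'E'
from look import *
s=state(); im=save("wrist","w7"); b=[b for b in blobs(im,"red")]; print(s["eef_pos"],b,[wray(s,x[1],.082).round(4) for x in b]); print(wproj(s,(.4956,-.1565,.082)))
E
python3 go.py .5605 -.152 .133 94
```

```text
time: 18.85
eef_pos: [0.4958, -0.1574, 0.0917]
tool_rot: [0.0, -0.034, 0.999, -0.0]
ft_force: [-0.4, -0.1, -0.1]
gripper_width: 0.0449
grip_force: 0.0
time: 19.27
eef_pos: [0.4973, -0.1579, 0.204]
tool_rot: [0.003, -0.034, 0.999, -0.001]
ft_force: [0.1, -0.8, -0.2]
gripper_width: 0.045
grip_force: 0.0
[ 0.4973387  -0.15788287  0.20399215] [([318, 190, 14, 14, 169], [324.5, 196.5]), ([300, 220, 54, 70, 2206], [326.5, 250.5])] [array([ 0.495 , -0.1573,  0.082 ]), array([ 0.556 , -0.1511,  0.082 ])]
[325.25913256 197.10756495]
[-0.065, 0.001, 0.069] [-0.001, 0.002, -0.001] at [ 0.496 -0.157  0.202] q6 -1.95 t 19.32
```

```bash
python3 -m creep '[{"translation":[-0.03,0,0],"dr":[0,0,0]},{"translation":[-0.065,0.001,0],"dr":[0,0,0]},{"translation":[-0.065,0.001,0.03],"dr":[0,0,0]},{"translation":[-0.065,0.001,0.06],"dr":[0,0,0]},{"translation":[-0.065,0.001,0.07],"dr":[0,0,0]}]';python3 -m creep '[{"translation":[0,0,0],"dr":[0,0,0]},{"translation":[0,0,0],"dr":[0,0,0]},{"translation":[0,0,0],"dr":[0,0,0]},{"translation":[0,0,0],"dr":[0,0,0]},{"translation":[0,0,0],"dr":[0,0,0]}]' 0
```

```text
time: 19.73
eef_pos: [0.5574, -0.1508, 0.126]
tool_rot: [-0.004, -0.034, 0.999, 0.001]
ft_force: [-1.0, 0.4, -0.9]
gripper_width: 0.0449
grip_force: 0.0
time: 20.15
eef_pos: [0.5614, -0.1522, 0.1332]
tool_rot: [0.001, -0.034, 0.999, -0.0]
ft_force: [0.4, 0.2, 1.6]
gripper_width: 0.0194
grip_force: 30.0
```

```bash
python3 -m creep '[{"translation":[0.0077,0,-0.0040],"dr":[0,0,0]},{"translation":[0.0158,0,-0.0070],"dr":[0,0,0]},{"translation":[0.0243,0,-0.0091],"dr":[0,0,0]},{"translation":[0.0329,0,-0.0101],"dr":[0,0,0]},{"translation":[0.0416,0,-0.0101],"dr":[0,0,0]}]'; python3 -m creep '[{"translation":[0.0086,0,0.0011],"dr":[0,0,0]},{"translation":[0.0171,0,0.0031],"dr":[0,0,0]},{"translation":[0.0252,0,0.0062],"dr":[0,0,0]},{"translation":[0.0329,0,0.0102],"dr":[0,0,0]},{"translation":[0.0400,0,0.0152],"dr":[0,0,0]}]'; python3 -m creep '[{"translation":[0.0065,0,0.0057],"dr":[0,0,0]},{"translation":[0.0123,0,0.0122],"dr":[0,0,0]},{"translation":[0.0173,0,0.0193],"dr":[0,0,0]},{"translation":[0.0213,0,0.0270],"dr":[0,0,0]},{"translation":[0.0245,0,0.0361],"dr":[0,0,0]}]'
```

```text
time: 20.57
eef_pos: [0.5186, -0.1552, 0.1423]
tool_rot: [0.001, -0.034, 0.999, -0.001]
ft_force: [6.5, -3.5, -7.5]
gripper_width: 0.0196
grip_force: 30.0
time: 20.98
eef_pos: [0.48, -0.1582, 0.1277]
tool_rot: [0.002, -0.034, 0.999, -0.001]
ft_force: [5.2, -1.3, 0.9]
gripper_width: 0.02
grip_force: 30.0
time: 21.4
eef_pos: [0.455, -0.1599, 0.0909]
tool_rot: [0.001, -0.034, 0.999, -0.001]
ft_force: [4.3, -3.9, 17.3]
gripper_width: 0.0199
grip_force: 30.0
```

```bash
python3 -m creep '[{"translation":[0,0,0.001],"dr":[0,0,0]},{"translation":[0,0,0.002],"dr":[0,0,0]},{"translation":[0,0,0.003],"dr":[0,0,0]},{"translation":[0,0,0.003],"dr":[0,0,0]},{"translation":[0,0,0.003],"dr":[0,0,0]}]'; python3 -m creep '[{"translation":[0,0,0],"dr":[0,0,0]},{"translation":[0,0,0],"dr":[0,0,0]},{"translation":[0,0,0],"dr":[0,0,0]},{"translation":[0,0,-0.02],"dr":[0,0,0]},{"translation":[0,0,-0.05],"dr":[0,0,0]}]' 0.045; python3 -m creep '[{"translation":[0,-0.03,-0.01],"dr":[0,0,0]},{"translation":[0,-0.06,-0.01],"dr":[0,0,0]},{"translation":[0,-0.084,-0.01],"dr":[0,0,0]},{"translation":[0,-0.084,-0.01],"dr":[0,0,0]},{"translation":[0,-0.084,-0.01],"dr":[0,0,0]}]';python3 go.py .4605 -.2432 .091 94
```

```text
time: 21.82
eef_pos: [0.4547, -0.16, 0.0891]
tool_rot: [0.001, -0.034, 0.999, -0.001]
ft_force: [-4.0, -3.6, 27.2]
gripper_width: 0.0198
grip_force: 30.0
time: 22.23
eef_pos: [0.4515, -0.158, 0.1351]
tool_rot: [-0.003, -0.034, 0.999, 0.001]
ft_force: [-0.1, 0.1, -0.3]
gripper_width: 0.0449
grip_force: 0.0
time: 22.65
eef_pos: [0.4595, -0.2433, 0.1467]
tool_rot: [-0.001, -0.033, 0.999, 0.0]
ft_force: [-0.5, 0.5, -0.5]
gripper_width: 0.0451
grip_force: 0.0
[-0.001, -0.0, 0.056] [0.001, -0.001, -0.003] at [ 0.459 -0.243  0.147] q6 -2.13 t 22.65
```

```bash
python3 -m creep '[{"translation":[-0.001,0,0.03],"dr":[0,0,0]},{"translation":[-0.001,0,0.056],"dr":[0,0,0]},{"translation":[-0.001,0,0.056],"dr":[0,0,0]},{"translation":[-0.001,0,0.056],"dr":[0,0,0]},{"translation":[-0.001,0,0.056],"dr":[0,0,0]}]' ; python3 -m creep '[{"translation":[0,0,0],"dr":[0,0,0]},{"translation":[0,0,0],"dr":[0,0,0]},{"translation":[0,0,0],"dr":[0,0,0]},{"translation":[0,0,0],"dr":[0,0,0]},{"translation":[0,0,0],"dr":[0,0,0]}]' 0.0
```

```text
time: 23.07
eef_pos: [0.4615, -0.2423, 0.0921]
tool_rot: [-0.0, -0.035, 0.999, 0.0]
ft_force: [0.8, 0.1, -0.7]
gripper_width: 0.0451
grip_force: 0.0
time: 23.48
eef_pos: [0.4619, -0.2438, 0.0922]
tool_rot: [0.001, -0.034, 0.999, -0.001]
ft_force: [-1.1, -2.9, 4.3]
gripper_width: 0.0195
grip_force: 30.3
```

```bash
python3 -m creep '[{"translation":[-0.0041,0,-0.0101],"dr":[0,0,0]},{"translation":[-0.0096,0,-0.0194],"dr":[0,0,0]},{"translation":[-0.0164,0,-0.0278],"dr":[0,0,0]},{"translation":[-0.0245,0,-0.0351],"dr":[0,0,0]},{"translation":[-0.0335,0,-0.0411],"dr":[0,0,0]}]'; python3 -m creep '[{"translation":[-0.0085,0,-0.0041],"dr":[0,0,0]},{"translation":[-0.0174,0,-0.0070],"dr":[0,0,0]},{"translation":[-0.0267,0,-0.0088],"dr":[0,0,0]},{"translation":[-0.0361,0,-0.0093],"dr":[0,0,0]},{"translation":[-0.0454,0,-0.0086],"dr":[0,0,0]}]'; python3 -m creep '[{"translation":[-0.0057,0,0.0010],"dr":[0,0,0]},{"translation":[-0.0113,0,0.0025],"dr":[0,0,0]},{"translation":[-0.0168,0,0.0044],"dr":[0,0,0]},{"translation":[-0.0221,0,0.0068],"dr":[0,0,0]},{"translation":[-0.0271,0,0.0095],"dr":[0,0,0]}]'
```

```text
time: 23.9
eef_pos: [0.4932, -0.2412, 0.1328]
tool_rot: [-0.002, -0.034, 0.999, -0.0]
ft_force: [-4.9, -5.1, -1.3]
gripper_width: 0.0196
grip_force: 30.0
time: 24.32
eef_pos: [0.5402, -0.2379, 0.1422]
tool_rot: [-0.0, -0.034, 0.999, -0.0]
ft_force: [-2.0, -2.4, 4.4]
gripper_width: 0.0194
grip_force: 30.0
time: 24.73
eef_pos: [0.5682, -0.2359, 0.1329]
tool_rot: [0.001, -0.034, 0.999, -0.0]
ft_force: [-0.8, 0.1, 7.0]
gripper_width: 0.0195
grip_force: 30.0
```

```bash
python3 -m creep '[{"translation":[0,0,0],"dr":[0,0,0]},{"translation":[0,0,0],"dr":[0,0,0]},{"translation":[0,0,0],"dr":[0,0,0]},{"translation":[0,0,-0.03],"dr":[0,0,0]},{"translation":[0,0,-0.07],"dr":[0,0,0]}]' 0.045;python3 -m creep '[{"translation":[0,0.03,-0.02],"dr":[0,0,0]},{"translation":[0.01,0.07,-0.02],"dr":[0,0,0]},{"translation":[0.02,0.11,-0.02],"dr":[0,0,0]},{"translation":[0.03,0.15,-0.02],"dr":[0,0,0]},{"translation":[0.04,0.19,-0.02],"dr":[0,0,0]}]' 0.06; python3 go.py 0.5367 0.0092 0.2 94
```

```text
time: 25.15
eef_pos: [0.5644, -0.2345, 0.199]
tool_rot: [-0.003, -0.034, 0.999, 0.002]
ft_force: [0.4, -1.3, -1.0]
gripper_width: 0.0449
grip_force: 0.0
time: 25.57
eef_pos: [0.5129, -0.0474, 0.2218]
tool_rot: [0.0, -0.034, 0.999, -0.0]
ft_force: [0.3, 0.9, -0.1]
gripper_width: 0.0594
grip_force: 0.0
[-0.028, 0.055, 0.022] [-0.0, 0.0, -0.002] at [ 0.513 -0.047  0.222] q6 -1.73 t 25.57
```

```bash
python3 -m creep '[{"translation":[-0.028,0.055,0.022],"dr":[0,0,0]},{"translation":[-0.028,0.055,0.022],"dr":[0,0,0]},{"translation":[-0.028,0.055,0.022],"dr":[0,0,0]},{"translation":[-0.028,0.055,0.022],"dr":[0,0,0]},{"translation":[-0.028,0.055,0.022],"dr":[0,0,0]}]' >/dev/null;python3 -m creep '[{"translation":[0,0,0],"dr":[0,0,0]},{"translation":[0,0,0],"dr":[0,0,0]},{"translation":[0,0,0],"dr":[0,0,0]},{"translation":[0,0,0],"dr":[0,0,0]},{"translation":[0,0,0],"dr":[0,0,0]}]'; python3 - <<'E'
from look import *
s=state(); im=save("wrist","w8")
for k in ("blue","green"): print(k,[(b[1],b[0][4],wray(s,b[1],.07)[:2].round(4).tolist()) for b in blobs(im,k)])
E
python3 go.py 0.5367 0.0092 0.045 94
```

```text
time: 26.4
eef_pos: [0.5384, 0.0075, 0.1997]
tool_rot: [0.0, -0.034, 0.999, -0.0]
ft_force: [0.3, 0.1, 1.2]
gripper_width: 0.0601
grip_force: 0.0
blue [([485.6, 43.2], 679, [0.3778, 0.1515]), ([588.8, 183.8], 8086, [0.5047, 0.2891]), ([40.6, 202.7], 2509, [0.5645, -0.299]), ([325.0, 195.5], 167, [0.5361, 0.0088])]
green [([6.1, 156.3], 654, [0.5163, -0.3261]), ([340.6, 241.4], 77, [0.5877, 0.0298]), ([345.0, 270.9], 137, [0.6237, 0.0377]), ([253.1, 334.9], 408, [0.7172, -0.0679])]
[0.002, 0.002, 0.155] [-0.0, 0.0, -0.002] at [0.538 0.008 0.2  ] q6 -1.63 t 26.45
```

```bash
python3 -m creep '[{"translation":[0.002,0.0015,0.04],"dr":[0,0,0]},{"translation":[0.002,0.0015,0.08],"dr":[0,0,0]},{"translation":[0.002,0.0015,0.12],"dr":[0,0,0]},{"translation":[0.002,0.0015,0.145],"dr":[0,0,0]},{"translation":[0.002,0.0015,0.155],"dr":[0,0,0]}]';python3 -m creep '[{"translation":[0,0,0],"dr":[0,0,0]},{"translation":[0,0,0],"dr":[0,0,0]},{"translation":[0,0,0],"dr":[0,0,0]},{"translation":[0,0,0],"dr":[0,0,0]},{"translation":[0,0,0],"dr":[0,0,0]}]' 0;python3 -m creep '[{"translation":[0,0,0],"dr":[0,0,0]},{"translation":[0,0,0],"dr":[0,0,0]},{"translation":[0,0,0],"dr":[0,0,0]},{"translation":[0,0,0],"dr":[0,0,0]},{"translation":[0,0,0],"dr":[0,0,0]}]'; python3 go.py 0.502 -0.2402 0.25 94
```

```text
time: 26.87
eef_pos: [0.5338, 0.0092, 0.0411]
tool_rot: [-0.003, -0.034, 0.999, -0.0]
ft_force: [-1.1, -0.6, -0.2]
gripper_width: 0.0601
grip_force: 0.0
time: 27.28
eef_pos: [0.5376, 0.0093, 0.0462]
tool_rot: [0.002, -0.034, 0.999, -0.0]
ft_force: [-0.0, -0.1, -0.6]
gripper_width: 0.0286
grip_force: 0.0
time: 27.7
eef_pos: [0.5372, 0.0092, 0.0454]
tool_rot: [0.001, -0.034, 0.999, -0.0]
ft_force: [-0.5, -1.0, 6.7]
gripper_width: 0.0191
grip_force: 30.0
[0.052, -0.247, -0.205] [-0.0, 0.002, -0.001] at [0.537 0.009 0.045] q6 -1.62 t 27.7
```

```bash
python3 -m creep '[{"translation":[0,0,-0.03],"dr":[0,0,0]},{"translation":[0,0,-0.07],"dr":[0,0,0]},{"translation":[0,0,-0.11],"dr":[0,0,0]},{"translation":[0.005,0,-0.15],"dr":[0,0,0]},{"translation":[0.012,-0.03,-0.18],"dr":[0,0,0]}]' >/dev/null;python3 -m creep '[{"translation":[0.01,-0.035,-0.025],"dr":[0,0,0]},{"translation":[0.018,-0.075,-0.025],"dr":[0,0,0]},{"translation":[0.026,-0.115,-0.025],"dr":[0,0,0]},{"translation":[0.034,-0.155,-0.025],"dr":[0,0,0]},{"translation":[0.04,-0.195,-0.025],"dr":[0,0,0]}]';python3 -m creep '[{"translation":[0,-0.022,0],"dr":[0,0,0]},{"translation":[0,-0.022,0],"dr":[0,0,0]},{"translation":[0,-0.022,0],"dr":[0,0,0]},{"translation":[0,-0.022,0],"dr":[0,0,0]},{"translation":[0,-0.022,0],"dr":[0,0,0]}]'; python3 go.py 0.502 -0.2402 0.15 94
```

```text
time: 28.53
eef_pos: [0.499, -0.2195, 0.249]
tool_rot: [0.0, -0.034, 0.999, -0.0]
ft_force: [0.4, -0.0, -0.6]
gripper_width: 0.0193
grip_force: 30.0
time: 28.95
eef_pos: [0.5014, -0.2385, 0.2486]
tool_rot: [-0.0, -0.035, 0.999, 0.0]
ft_force: [0.3, 0.5, -1.2]
gripper_width: 0.0194
grip_force: 30.0
[-0.001, -0.002, 0.099] [0.0, -0.0, -0.0] at [ 0.501 -0.238  0.249] q6 -2.09 t 28.95
```

```bash
python3 -m creep '[{"translation":[-0.001,-0.0015,0.02],"dr":[0,0,0]},{"translation":[-0.001,-0.0015,0.05],"dr":[0,0,0]},{"translation":[-0.001,-0.0015,0.08],"dr":[0,0,0]},{"translation":[-0.001,-0.0015,0.1],"dr":[0,0,0]},{"translation":[-0.001,-0.0015,0.1],"dr":[0,0,0]}]' >/dev/null;python3 -m creep '[{"translation":[0,0,0.01],"dr":[0,0,0]},{"translation":[0,0,0.025],"dr":[0,0,0]},{"translation":[0,0,0.04],"dr":[0,0,0]},{"translation":[0,0,0.057],"dr":[0,0,0]},{"translation":[0,0,0.057],"dr":[0,0,0]}]';python3 -m creep '[{"translation":[0,0,0],"dr":[0,0,0]},{"translation":[0,0,0],"dr":[0,0,0]},{"translation":[0,0,0],"dr":[0,0,0]},{"translation":[0,0,0],"dr":[0,0,0]},{"translation":[0,0,0],"dr":[0,0,0]}]'
```

```text
time: 29.78
eef_pos: [0.5021, -0.2404, 0.0905]
tool_rot: [-0.001, -0.035, 0.999, 0.0]
ft_force: [-0.4, 0.1, -0.9]
gripper_width: 0.0189
grip_force: 30.0
time: 30.2
eef_pos: [0.5032, -0.2414, 0.0926]
tool_rot: [0.001, -0.034, 0.999, -0.0]
ft_force: [-0.0, 0.2, -0.2]
gripper_width: 0.0195
grip_force: 30.0
```

```bash
python3 -m creep '[{"translation":[0,0,0],"dr":[0,0,0]},{"translation":[0,0,0],"dr":[0,0,0]},{"translation":[0,0,0],"dr":[0,0,0]},{"translation":[0,0,0],"dr":[0,0,0]},{"translation":[0,0,0],"dr":[0,0,0]}]' 0.045 >/dev/null;python3 -m creep '[{"translation":[0,0,-0.03],"dr":[0,0,0]},{"translation":[0,0,-0.07],"dr":[0,0,0]},{"translation":[0,0,-0.11],"dr":[0,0,0]},{"translation":[0,0,-0.11],"dr":[0,0,0]},{"translation":[0,0,-0.11],"dr":[0,0,0]}]'; python3 - <<'E'
from look import *
s=state(); im=save("wrist","w9"); b=[b for b in blobs(im,"blue")]; print([(x[1],x[0][4],wray(s,x[1],.082).round(4)) for x in b]); print(wproj(s,(.502,-.2403,.082)))
E
python3 go.py .5682 -.2359 .133 94
```

```text
time: 31.03
eef_pos: [0.5041, -0.2419, 0.2042]
tool_rot: [0.002, -0.034, 0.999, -0.001]
ft_force: [-0.1, -0.0, -1.4]
gripper_width: 0.0445
grip_force: 0.0
[([630.3, 70.9], 269, array([0.3609, 0.0385, 0.082 ])), ([324.7, 196.5], 175, array([ 0.5018, -0.2412,  0.082 ])), ([326.9, 250.4], 2187, array([ 0.5627, -0.2347,  0.082 ]))]
[325.55975039 196.74466475]
[-0.065, 0.001, 0.069] [-0.001, 0.002, -0.001] at [ 0.503 -0.241  0.202] q6 -2.09 t 31.08
```

Blue weight seated at its tube centre. Closing its cap as before.

```bash
python3 -m creep '[{"translation":[-0.03,0,0],"dr":[0,0,0]},{"translation":[-0.065,0.001,0],"dr":[0,0,0]},{"translation":[-0.065,0.001,0.03],"dr":[0,0,0]},{"translation":[-0.065,0.001,0.06],"dr":[0,0,0]},{"translation":[-0.065,0.001,0.07],"dr":[0,0,0]}]' >/dev/null;python3 -m creep '[{"translation":[0,0,0],"dr":[0,0,0]},{"translation":[0,0,0],"dr":[0,0,0]},{"translation":[0,0,0],"dr":[0,0,0]},{"translation":[0,0,0],"dr":[0,0,0]},{"translation":[0,0,0],"dr":[0,0,0]}]' 0
```

```text
time: 31.92
eef_pos: [0.5681, -0.236, 0.1333]
tool_rot: [0.001, -0.034, 0.999, -0.0]
ft_force: [-0.1, 0.2, 1.6]
gripper_width: 0.0193
grip_force: 30.0
```

```bash
python3 -m creep '[{"translation":[0.0077,0,-0.0040],"dr":[0,0,0]},{"translation":[0.0158,0,-0.0070],"dr":[0,0,0]},{"translation":[0.0243,0,-0.0091],"dr":[0,0,0]},{"translation":[0.0329,0,-0.0101],"dr":[0,0,0]},{"translation":[0.0416,0,-0.0101],"dr":[0,0,0]}]' >/dev/null; python3 -m creep '[{"translation":[0.0086,0,0.0011],"dr":[0,0,0]},{"translation":[0.0171,0,0.0031],"dr":[0,0,0]},{"translation":[0.0252,0,0.0062],"dr":[0,0,0]},{"translation":[0.0329,0,0.0102],"dr":[0,0,0]},{"translation":[0.0400,0,0.0152],"dr":[0,0,0]}]'; python3 -m creep '[{"translation":[0.0065,0,0.0057],"dr":[0,0,0]},{"translation":[0.0123,0,0.0122],"dr":[0,0,0]},{"translation":[0.0173,0,0.0193],"dr":[0,0,0]},{"translation":[0.0213,0,0.0270],"dr":[0,0,0]},{"translation":[0.0245,0,0.0361],"dr":[0,0,0]}]';  python3 -m creep '[{"translation":[0,0,0.001],"dr":[0,0,0]},{"translation":[0,0,0.002],"dr":[0,0,0]},{"translation":[0,0,0.003],"dr":[0,0,0]},{"translation":[0,0,0.003],"dr":[0,0,0]},{"translation":[0,0,0.003],"dr":[0,0,0]}]'
```

```text
time: 32.75
eef_pos: [0.4866, -0.2421, 0.1276]
tool_rot: [0.002, -0.034, 0.999, -0.001]
ft_force: [6.1, -1.8, 1.0]
gripper_width: 0.0193
grip_force: 30.0
time: 33.17
eef_pos: [0.4616, -0.2437, 0.0907]
tool_rot: [0.001, -0.034, 0.999, -0.001]
ft_force: [3.2, -3.2, 25.8]
gripper_width: 0.0196
grip_force: 30.0
time: 33.58
eef_pos: [0.4613, -0.2439, 0.0891]
tool_rot: [0.0, -0.034, 0.999, -0.001]
ft_force: [-5.3, -2.6, 27.3]
gripper_width: 0.0197
grip_force: 30.0
```

```bash
python3 -m creep '[{"translation":[0,0,0],"dr":[0,0,0]},{"translation":[0,0,0],"dr":[0,0,0]},{"translation":[0,0,0],"dr":[0,0,0]},{"translation":[0,0,-0.02],"dr":[0,0,0]},{"translation":[0,0,-0.05],"dr":[0,0,0]}]' 0.045 >/dev/null; python3 -m creep '[{"translation":[0,-0.03,-0.01],"dr":[0,0,0]},{"translation":[0,-0.06,-0.01],"dr":[0,0,0]},{"translation":[0,-0.084,-0.01],"dr":[0,0,0]},{"translation":[0,-0.084,-0.01],"dr":[0,0,0]},{"translation":[0,-0.084,-0.01],"dr":[0,0,0]}]';python3 go.py .4672 -.327 .091 94
```

```text
time: 34.42
eef_pos: [0.4663, -0.3269, 0.1464]
tool_rot: [-0.001, -0.033, 0.999, 0.001]
ft_force: [0.1, 0.2, 0.8]
gripper_width: 0.0451
grip_force: 0.0
[-0.001, -0.0, 0.055] [0.001, -0.002, -0.003] at [ 0.466 -0.327  0.146] q6 -2.25 t 34.42
```

```bash
python3 -m creep '[{"translation":[0,0,0.03],"dr":[0,0,0]},{"translation":[0,0,0.056],"dr":[0,0,0]},{"translation":[0,0,0.056],"dr":[0,0,0]},{"translation":[0,0,0.056],"dr":[0,0,0]},{"translation":[0,0,0.056],"dr":[0,0,0]}]' ; python3 -m creep '[{"translation":[0,0,0],"dr":[0,0,0]},{"translation":[0,0,0],"dr":[0,0,0]},{"translation":[0,0,0],"dr":[0,0,0]},{"translation":[0,0,0],"dr":[0,0,0]},{"translation":[0,0,0],"dr":[0,0,0]}]' 0.0
```

```text
time: 34.83
eef_pos: [0.4675, -0.3262, 0.0922]
tool_rot: [0.0, -0.035, 0.999, 0.0]
ft_force: [0.4, 0.2, 0.5]
gripper_width: 0.0451
grip_force: 0.0
time: 35.25
eef_pos: [0.4677, -0.3276, 0.0923]
tool_rot: [0.001, -0.034, 0.999, -0.001]
ft_force: [-0.7, -2.0, 4.5]
gripper_width: 0.0196
grip_force: 30.0
```

```bash
python3 -m creep '[{"translation":[-0.0041,0,-0.0101],"dr":[0,0,0]},{"translation":[-0.0096,0,-0.0194],"dr":[0,0,0]},{"translation":[-0.0164,0,-0.0278],"dr":[0,0,0]},{"translation":[-0.0245,0,-0.0351],"dr":[0,0,0]},{"translation":[-0.0335,0,-0.0411],"dr":[0,0,0]}]'; python3 -m creep '[{"translation":[-0.0085,0,-0.0041],"dr":[0,0,0]},{"translation":[-0.0174,0,-0.0070],"dr":[0,0,0]},{"translation":[-0.0267,0,-0.0088],"dr":[0,0,0]},{"translation":[-0.0361,0,-0.0093],"dr":[0,0,0]},{"translation":[-0.0454,0,-0.0086],"dr":[0,0,0]}]'; python3 -m creep '[{"translation":[-0.0057,0,0.0010],"dr":[0,0,0]},{"translation":[-0.0113,0,0.0025],"dr":[0,0,0]},{"translation":[-0.0168,0,0.0044],"dr":[0,0,0]},{"translation":[-0.0221,0,0.0068],"dr":[0,0,0]},{"translation":[-0.0271,0,0.0095],"dr":[0,0,0]}]'
```

```text
time: 35.67
eef_pos: [0.4992, -0.3251, 0.133]
tool_rot: [-0.002, -0.034, 0.999, -0.0]
ft_force: [-5.1, -4.7, -0.5]
gripper_width: 0.0199
grip_force: 30.0
time: 36.08
eef_pos: [0.546, -0.3218, 0.1425]
tool_rot: [-0.0, -0.034, 0.999, -0.0]
ft_force: [-3.5, -1.0, 5.3]
gripper_width: 0.0196
grip_force: 30.0
time: 36.5
eef_pos: [0.5741, -0.3198, 0.1333]
tool_rot: [0.001, -0.034, 0.999, -0.0]
ft_force: [-0.3, 0.6, 7.0]
gripper_width: 0.0195
grip_force: 30.0
```

```bash
python3 -m creep '[{"translation":[0,0,0],"dr":[0,0,0]},{"translation":[0,0,0],"dr":[0,0,0]},{"translation":[0,0,0],"dr":[0,0,0]},{"translation":[0,0,-0.03],"dr":[0,0,0]},{"translation":[0,0,-0.07],"dr":[0,0,0]}]' 0.045 >/dev/null;python3 -m creep '[{"translation":[0,0.03,-0.02],"dr":[0,0,0]},{"translation":[0,0.07,-0.02],"dr":[0,0,0]},{"translation":[0,0.11,-0.02],"dr":[0,0,0]},{"translation":[0,0.15,-0.02],"dr":[0,0,0]},{"translation":[0,0.19,-0.02],"dr":[0,0,0]}]' 0.06; python3 go.py 0.6235 0.038 0.2 94
```

```text
time: 37.33
eef_pos: [0.5591, -0.1285, 0.222]
tool_rot: [0.0, -0.034, 0.999, -0.0]
ft_force: [0.6, -0.0, -0.1]
gripper_width: 0.0604
grip_force: 0.0
[-0.075, 0.162, 0.022] [-0.0, 0.0, -0.002] at [ 0.559 -0.128  0.222] q6 -1.87 t 37.33
```

```bash
python3 -m creep '[{"translation":[-0.075,0.162,0.022],"dr":[0,0,0]},{"translation":[-0.075,0.162,0.022],"dr":[0,0,0]},{"translation":[-0.075,0.162,0.022],"dr":[0,0,0]},{"translation":[-0.075,0.162,0.022],"dr":[0,0,0]},{"translation":[-0.075,0.162,0.022],"dr":[0,0,0]}]' >/dev/null;python3 -m creep '[{"translation":[0,0,0],"dr":[0,0,0]},{"translation":[0,0,0],"dr":[0,0,0]},{"translation":[0,0,0],"dr":[0,0,0]},{"translation":[0,0,0],"dr":[0,0,0]},{"translation":[0,0,0],"dr":[0,0,0]}]'; python3 - <<'E'
from look import *
s=state(); im=save("wrist","w10")
for k in ("green",): print(k,[(b[1],b[0][4],wray(s,b[1],.07)[:2].round(4).tolist()) for b in blobs(im,k)])
E
python3 go.py 0.6235 0.038 0.045 94
```

```text
time: 38.17
eef_pos: [0.6235, 0.0352, 0.2]
tool_rot: [0.0, -0.033, 0.999, -0.0]
ft_force: [-0.1, -0.5, 0.5]
gripper_width: 0.0599
grip_force: 0.0
green [([326.3, 198.1], 165, [0.6241, 0.0381])]
[0.0, 0.003, 0.155] [-0.0, 0.001, -0.003] at [0.624 0.035 0.2  ] q6 -1.58 t 38.22
```

```bash
python3 -m creep '[{"translation":[0,0.002,0.04],"dr":[0,0,0]},{"translation":[0,0.002,0.08],"dr":[0,0,0]},{"translation":[0,0.002,0.12],"dr":[0,0,0]},{"translation":[0,0.002,0.145],"dr":[0,0,0]},{"translation":[0,0.002,0.155],"dr":[0,0,0]}]' >/dev/null;python3 -m creep '[{"translation":[0,0,0],"dr":[0,0,0]},{"translation":[0,0,0],"dr":[0,0,0]},{"translation":[0,0,0],"dr":[0,0,0]},{"translation":[0,0,0],"dr":[0,0,0]},{"translation":[0,0,0],"dr":[0,0,0]}]' 0;python3 -m creep '[{"translation":[0,0,0],"dr":[0,0,0]},{"translation":[0,0,0],"dr":[0,0,0]},{"translation":[0,0,0],"dr":[0,0,0]},{"translation":[0,0,0],"dr":[0,0,0]},{"translation":[0,0,0],"dr":[0,0,0]}]'; python3 go.py 0.508 -0.3243 0.25 94
```

```text
time: 39.05
eef_pos: [0.6249, 0.0388, 0.0465]
tool_rot: [0.002, -0.034, 0.999, -0.0]
ft_force: [0.1, 0.2, 0.1]
gripper_width: 0.0288
grip_force: 0.0
time: 39.47
eef_pos: [0.6245, 0.0387, 0.0456]
tool_rot: [0.001, -0.034, 0.999, -0.0]
ft_force: [-0.2, -0.2, 6.4]
gripper_width: 0.019
grip_force: 30.0
[0.141, -0.354, -0.205] [-0.0, 0.002, -0.001] at [0.624 0.039 0.046] q6 -1.58 t 39.47
```

```bash
python3 -m creep '[{"translation":[0,0,-0.03],"dr":[0,0,0]},{"translation":[0,0,-0.07],"dr":[0,0,0]},{"translation":[0,0,-0.11],"dr":[0,0,0]},{"translation":[0.01,0,-0.15],"dr":[0,0,0]},{"translation":[0.03,0,-0.185],"dr":[0,0,0]}]' >/dev/null;python3 -m creep '[{"translation":[0.03,-0.02,-0.02],"dr":[0,0,0]},{"translation":[0.055,-0.05,-0.02],"dr":[0,0,0]},{"translation":[0.08,-0.08,-0.02],"dr":[0,0,0]},{"translation":[0.1,-0.115,-0.02],"dr":[0,0,0]},{"translation":[0.111,-0.154,-0.02],"dr":[0,0,0]}]' >/dev/null;python3 -m creep '[{"translation":[0,-0.04,0],"dr":[0,0,0]},{"translation":[0,-0.08,0],"dr":[0,0,0]},{"translation":[0,-0.12,0],"dr":[0,0,0]},{"translation":[0,-0.16,0],"dr":[0,0,0]},{"translation":[0,-0.2,0],"dr":[0,0,0]}]' >/dev/null; python3 -m creep '[{"translation":[0,0,0],"dr":[0,0,0]},{"translation":[0,0,0],"dr":[0,0,0]},{"translation":[0,0,0],"dr":[0,0,0]},{"translation":[0,0,0],"dr":[0,0,0]},{"translation":[0,0,0],"dr":[0,0,0]}]'; python3 go.py 0.508 -0.3243 0.15 94
```

```text
time: 41.13
eef_pos: [0.5072, -0.3227, 0.2498]
tool_rot: [0.0, -0.035, 0.999, 0.0]
ft_force: [0.4, -0.7, -2.1]
gripper_width: 0.0191
grip_force: 30.0
[-0.001, -0.002, 0.1] [0.0, 0.0, 0.0] at [ 0.507 -0.323  0.25 ] q6 -2.21 t 41.13
```

```bash
python3 -m creep '[{"translation":[-0.001,-0.0015,0.02],"dr":[0,0,0]},{"translation":[-0.001,-0.0015,0.05],"dr":[0,0,0]},{"translation":[-0.001,-0.0015,0.08],"dr":[0,0,0]},{"translation":[-0.001,-0.0015,0.1],"dr":[0,0,0]},{"translation":[-0.001,-0.0015,0.1],"dr":[0,0,0]}]' >/dev/null;python3 -m creep '[{"translation":[0,0,0.01],"dr":[0,0,0]},{"translation":[0,0,0.025],"dr":[0,0,0]},{"translation":[0,0,0.04],"dr":[0,0,0]},{"translation":[0,0,0.058],"dr":[0,0,0]},{"translation":[0,0,0.058],"dr":[0,0,0]}]';python3 -m creep '[{"translation":[0,0,0],"dr":[0,0,0]},{"translation":[0,0,0],"dr":[0,0,0]},{"translation":[0,0,0],"dr":[0,0,0]},{"translation":[0,0,0],"dr":[0,0,0]},{"translation":[0,0,0],"dr":[0,0,0]}]'
```

```text
time: 41.97
eef_pos: [0.5077, -0.3246, 0.0904]
tool_rot: [-0.001, -0.035, 0.999, 0.0]
ft_force: [-0.9, -0.1, -1.9]
gripper_width: 0.0191
grip_force: 30.0
time: 42.38
eef_pos: [0.5088, -0.3258, 0.0927]
tool_rot: [0.001, -0.034, 0.999, -0.001]
ft_force: [-0.2, -0.1, -1.0]
gripper_width: 0.0189
grip_force: 30.0
```

```bash
python3 -m creep '[{"translation":[0,0,0],"dr":[0,0,0]},{"translation":[0,0,0],"dr":[0,0,0]},{"translation":[0,0,0],"dr":[0,0,0]},{"translation":[0,0,0],"dr":[0,0,0]},{"translation":[0,0,0],"dr":[0,0,0]}]' 0.045 >/dev/null;python3 -m creep '[{"translation":[0,0,-0.03],"dr":[0,0,0]},{"translation":[0,0,-0.07],"dr":[0,0,0]},{"translation":[0,0,-0.11],"dr":[0,0,0]},{"translation":[0,0,-0.11],"dr":[0,0,0]},{"translation":[0,0,-0.11],"dr":[0,0,0]}]'; python3 - <<'E'
from look import *
s=state(); im=save("wrist","w11"); b=[b for b in blobs(im,"green")]; print([(x[1],x[0][4],wray(s,x[1],.082).round(4)) for x in b]); print(wproj(s,(.508,-.3243,.082)))
E
python3 go.py .5741 -.3198 .133 94
```

```text
time: 43.22
eef_pos: [0.5097, -0.3264, 0.2044]
tool_rot: [0.002, -0.034, 0.999, -0.002]
ft_force: [0.4, -1.0, -0.7]
gripper_width: 0.0453
grip_force: 0.0
[([325.0, 197.0], 177, array([ 0.5079, -0.3254,  0.082 ])), ([327.7, 251.0], 2173, array([ 0.569 , -0.3183,  0.082 ]))]
[326.04931281 197.13502291]
[-0.066, 0.001, 0.069] [-0.001, 0.002, -0.001] at [ 0.509 -0.326  0.202] q6 -2.21 t 43.27
```

```bash
python3 -m creep '[{"translation":[-0.03,0,0],"dr":[0,0,0]},{"translation":[-0.065,0.001,0],"dr":[0,0,0]},{"translation":[-0.065,0.001,0.03],"dr":[0,0,0]},{"translation":[-0.065,0.001,0.06],"dr":[0,0,0]},{"translation":[-0.065,0.001,0.07],"dr":[0,0,0]}]' >/dev/null;python3 -m creep '[{"translation":[0,0,0],"dr":[0,0,0]},{"translation":[0,0,0],"dr":[0,0,0]},{"translation":[0,0,0],"dr":[0,0,0]},{"translation":[0,0,0],"dr":[0,0,0]},{"translation":[0,0,0],"dr":[0,0,0]}]' 0
```

```text
time: 44.1
eef_pos: [0.5738, -0.32, 0.1334]
tool_rot: [0.001, -0.034, 0.999, -0.0]
ft_force: [0.8, 3.0, 2.4]
gripper_width: 0.0191
grip_force: 30.0
```

```bash
python3 -m creep '[{"translation":[0.0077,0,-0.0040],"dr":[0,0,0]},{"translation":[0.0158,0,-0.0070],"dr":[0,0,0]},{"translation":[0.0243,0,-0.0091],"dr":[0,0,0]},{"translation":[0.0329,0,-0.0101],"dr":[0,0,0]},{"translation":[0.0416,0,-0.0101],"dr":[0,0,0]}]' >/dev/null; python3 -m creep '[{"translation":[0.0086,0,0.0011],"dr":[0,0,0]},{"translation":[0.0171,0,0.0031],"dr":[0,0,0]},{"translation":[0.0252,0,0.0062],"dr":[0,0,0]},{"translation":[0.0329,0,0.0102],"dr":[0,0,0]},{"translation":[0.0400,0,0.0152],"dr":[0,0,0]}]'; python3 -m creep '[{"translation":[0.0065,0,0.0057],"dr":[0,0,0]},{"translation":[0.0123,0,0.0122],"dr":[0,0,0]},{"translation":[0.0173,0,0.0193],"dr":[0,0,0]},{"translation":[0.0213,0,0.0270],"dr":[0,0,0]},{"translation":[0.0245,0,0.0361],"dr":[0,0,0]}]';  python3 -m creep '[{"translation":[0,0,0.001],"dr":[0,0,0]},{"translation":[0,0,0.002],"dr":[0,0,0]},{"translation":[0,0,0.003],"dr":[0,0,0]},{"translation":[0,0,0.003],"dr":[0,0,0]},{"translation":[0,0,0.003],"dr":[0,0,0]}]'
```

```text
time: 44.93
eef_pos: [0.492, -0.3262, 0.1275]
tool_rot: [0.002, -0.034, 0.999, -0.001]
ft_force: [6.5, 2.8, 0.1]
gripper_width: 0.0198
grip_force: 30.0
time: 45.35
eef_pos: [0.4671, -0.3279, 0.0911]
tool_rot: [0.001, -0.034, 0.999, -0.001]
ft_force: [2.6, 1.7, 13.0]
gripper_width: 0.0198
grip_force: 30.0
time: 45.77
eef_pos: [0.4668, -0.3281, 0.0896]
tool_rot: [0.0, -0.034, 0.999, -0.001]
ft_force: [-5.3, 4.4, 25.1]
gripper_width: 0.0198
grip_force: 30.0
```

```bash
python3 -m creep '[{"translation":[0,0,0],"dr":[0,0,0]},{"translation":[0,0,0],"dr":[0,0,0]},{"translation":[0,0,0],"dr":[0,0,0]},{"translation":[0,0,-0.02],"dr":[0,0,0]},{"translation":[0,0,-0.06],"dr":[0,0,0]}]' 0.045 >/dev/null; python3 -m creep '[{"translation":[0,0,0],"dr":[0,0,0]},{"translation":[0,0,0],"dr":[0,0,0]},{"translation":[0,0,0],"dr":[0,0,0]},{"translation":[0,0,0],"dr":[0,0,0]},{"translation":[0,0,0],"dr":[0,0,0]}]' 0 >/dev/null; python3 -m creep '[{"translation":[0,0,0],"dr":[0,0,0]},{"translation":[0,0,0.01],"dr":[0,0,0]},{"translation":[0,0,0.02],"dr":[0,0,0]},{"translation":[0,0,0.025],"dr":[0,0,0]},{"translation":[0,0,0.025],"dr":[0,0,0]}]'; python3 -m creep '[{"translation":[0,0,0.002],"dr":[0,0,0]},{"translation":[0,0,0.004],"dr":[0,0,0]},{"translation":[0,0,0.005],"dr":[0,0,0]},{"translation":[0,0,0.006],"dr":[0,0,0]},{"translation":[0,0,0.006],"dr":[0,0,0]}]'
```

```text
time: 47.02
eef_pos: [0.4661, -0.3265, 0.1204]
tool_rot: [-0.001, -0.034, 0.999, 0.001]
ft_force: [-0.4, 0.5, -0.4]
gripper_width: 0.0005
grip_force: 0.0
time: 47.43
eef_pos: [0.4674, -0.3276, 0.118]
tool_rot: [0.0, -0.034, 0.999, -0.0]
ft_force: [-4.9, 2.0, 11.3]
gripper_width: 0.0004
grip_force: 6.2
```

```bash
python3 -m creep '[{"translation":[0,0,0.002],"dr":[0,0,0]},{"translation":[0,0,0.003],"dr":[0,0,0]},{"translation":[0,0,0.003],"dr":[0,0,0]},{"translation":[0,0,0.003],"dr":[0,0,0]},{"translation":[0,0,0.003],"dr":[0,0,0]}]'; python3 -m creep '[{"translation":[0,0,-0.02],"dr":[0,0,0]},{"translation":[0,0.03,-0.03],"dr":[0,0,0]},{"translation":[0,0.06,-0.03],"dr":[0,0,0]},{"translation":[0,0.084,-0.03],"dr":[0,0,0]},{"translation":[0,0.084,-0.03],"dr":[0,0,0]}]'; python3 -m creep '[{"translation":[0,0,0.01],"dr":[0,0,0]},{"translation":[0,0,0.02],"dr":[0,0,0]},{"translation":[0,0,0.026],"dr":[0,0,0]},{"translation":[0,0,0.028],"dr":[0,0,0]},{"translation":[0,0,0.03],"dr":[0,0,0]}]'
```

```text
time: 47.85
eef_pos: [0.4674, -0.3279, 0.1173]
tool_rot: [0.001, -0.034, 0.999, -0.001]
ft_force: [-11.6, 5.1, 34.7]
gripper_width: 0.0007
grip_force: 17.8
time: 48.27
eef_pos: [0.4607, -0.2402, 0.1438]
tool_rot: [-0.0, -0.035, 0.999, 0.0]
ft_force: [0.7, 0.2, -0.4]
gripper_width: 0.0007
grip_force: 0.0
time: 48.68
eef_pos: [0.4615, -0.2449, 0.1162]
tool_rot: [-0.0, -0.034, 0.999, -0.0]
ft_force: [-19.8, 7.7, 69.1]
gripper_width: 0.0007
grip_force: 34.6
```

```bash
python3 -m creep '[{"translation":[0,0,-0.02],"dr":[0,0,0]},{"translation":[0,0.03,-0.03],"dr":[0,0,0]},{"translation":[0,0.06,-0.03],"dr":[0,0,0]},{"translation":[0,0.084,-0.03],"dr":[0,0,0]},{"translation":[0,0.084,-0.03],"dr":[0,0,0]}]' >/dev/null; python3 -m creep '[{"translation":[0,0,0.01],"dr":[0,0,0]},{"translation":[0,0,0.02],"dr":[0,0,0]},{"translation":[0,0,0.025],"dr":[0,0,0]},{"translation":[0,0,0.027],"dr":[0,0,0]},{"translation":[0,0,0.027],"dr":[0,0,0]}]'; python3 -m creep '[{"translation":[0,0,-0.03],"dr":[0,0,0]},{"translation":[0,0,-0.07],"dr":[0,0,0]},{"translation":[0,0,-0.11],"dr":[0,0,0]},{"translation":[0,0,-0.15],"dr":[0,0,0]},{"translation":[0.03,0.0,-0.18],"dr":[0,0,0]}]'; python3 -m creep '[{"translation":[0.04,-0.04,0],"dr":[0,0,0]},{"translation":[0.08,-0.08,0],"dr":[0,0,0]},{"translation":[0.08,-0.08,0],"dr":[0,0,0]},{"translation":[0.08,-0.08,0],"dr":[0,0,0]},{"translation":[0.08,-0.08,0],"dr":[0,0,0]}]' >/dev/null; python3 - <<'E'
from look import *
save("top","top9"); save("scene","sc9"); 
a=cv2.imread("pics/top9.png")[100:290,175:480]; b=cv2.imread("pics/sc9.png")[120:330,170:500]
f=lambda i:cv2.resize(i,(470,300),interpolation=cv2.INTER_CUBIC)
cv2.imwrite("pics/fin.png",np.vstack([f(a),f(b)])); print(state()["time"])
E
```

```text
time: 49.52
eef_pos: [0.4554, -0.1609, 0.1174]
tool_rot: [-0.001, -0.034, 0.999, -0.0]
ft_force: [-9.8, 2.2, 32.2]
gripper_width: -0.0
grip_force: 16.2
time: 49.93
eef_pos: [0.43, -0.1633, 0.2984]
tool_rot: [0.002, -0.034, 0.999, -0.001]
ft_force: [-0.1, -1.2, -0.3]
gripper_width: 0.0006
grip_force: 0.0
50.45
```

View pics/fin.png

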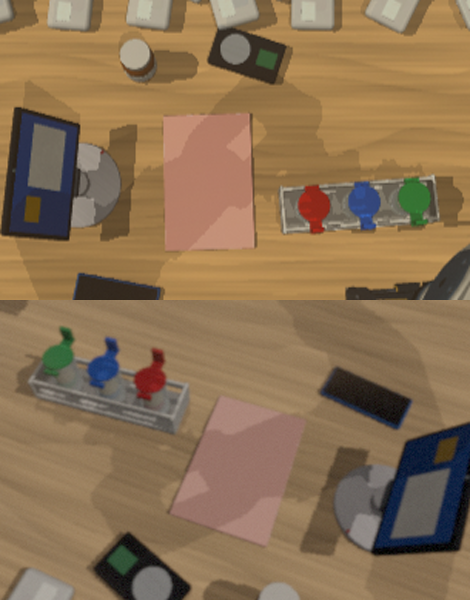

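The picture shows the foam empty, all three caps shut (discs at about (314,206), (364,203), (414,199)), the tablet as set and the bystanders in place. The arm is clear of everything, so I'm handing in.

```bash
python3 -c "
from rig import *
print(job_done())"
```

```text
the job is handed in; nothing more can be done
None
```

I've handed the job in, but the hand-in gave no verdict: the tablet faces the rack's middle and leans back about 0.5 rad (within limits), all three weights are in their colour-matched tubes, the caps are pressed shut, and the scale, jar and phone look undisturbed. While I was pressing the blue cap shut with the closed fingertips, the wrist force reached 69 N; that is under the 120 N wrist limit.

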